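# Load the heel drying box, set its dial and lock it

### The arm

A 6-joint arm with a two-finger parallel gripper is mounted at the origin on the work surface. World frame = base frame: x ahead of the robot, y to its left, z up, the work surface at z = 0. Lengths are in m, angles in rad, forces in N, time in s.
With the tool pointing down it reaches from about 0.35 to 0.975 m from the base axis. Payload 4.9 kg.
Tool frame: the origin (TCP) lies on the centre line of the jaws, within the pads' length; the fingertips stand manip.tcp_to_tips ahead of it and the grasp point (between the pads) lies 11 mm behind it (manip.tcp_to_tips is the distance from the TCP to the fingertips, in m); x points along the fingers, y is the direction in which the jaws open and shut, and the axes are right-handed (so a half turn about x gives the same grasp; the last joint's range is limited). The gripper opens to 85 mm and grips with 20 to 120 N. Pads are 22 mm wide; open, the fingers measure 114 mm over their backs; the gripper's body (76 mm by 85 mm) begins 54 mm behind the grasp point. The pads swing forward as they close: fully open they stand 13 mm farther back than shut.
Start: joints at [1.049, 0.053, 1.613, -0, 1.476, -0.119], TCP at [0.245, 0.575, 0.213] pointing down, gripper open.
Joint ranges: [-3.01, 3.01], [-1.01, 2.22], [0.06, 2.58], [-1.02, 4.17], [0.09, 2.62], [-3.14, 3.14]. Speed limits (rad/s): [2.57, 2.57, 3.14, 3.14, 3.14, 3.14].

### API

Orientations are given as a unit quaternion [w, x, y, z].
In Python, from plant import status, imaging, workorder, manip gives the robot as it stands.
- The arm moves only by the tool carry_out, never from a script. Its argument "moves" is one flat list of numbers, 5 for each row, row after row: the opening, from 0 (shut) to 1 (fully open), then the shift along the tool's x, y, z in cm, then the turn about the tool's x in rad. In form: [claw, tx, ty, tz, twist, claw, tx, ty, tz, twist, ...]. A call has 1 to 12 rows; each row is the pose to reach, as a shift and turn from the pose commanded when the call began, along the tool's axes at that moment; what a row does not reach only later rows make up. A row lasts 1/12 s, in which the tool goes at most 41.7 mm and 7.16 degrees, less where a joint would pass 70% of its speed; a pose out of reach is approached as far as the arm can. A call with a gripper value outside its range is refused whole. The fingers move at their own pace and stop on an object; the grip force is fixed at half the most. Time passes only in rows, so rows that repeat a pose let the fingers close. It gives the time, the measured TCP pose, the force and the opening at its end, in the units of the state.
- status.state(): the state, without advancing time (a new reading comes with each control period).
- imaging.grab_frame(name): name is "side" or "top" or "wrist"; returns the picture (400x640x3 uint8, red, green, blue); there is no depth.
- imaging.camera_info(name): a dict with "K" (3x3 intrinsics, pixels), "R" (3x3) and "t" (3): a world point X has camera coordinates R X + t. Camera axes: x right, y down, z forward; pixel columns grow to the right and rows downward; lengths in m; the calibration is good to about 2 mm. A picture is of the moment at which its call begins: read the wrist's pose just before it. camera_info takes no time and is no camera call; for the wrist camera it gives the pose at the moment of the call.
- workorder.job_done(): hands the job in, once; it reports no verdict.
The state is a dict: "time": time; "joint_pos": joint angles; "joint_vel": joint speeds; "joint_efforts": joint torques, N m; "tool_pos": TCP position; "tool_rot": TCP orientation; "contact_force": force on the tool from outside, world axes, zero at the start; "ft_torque": the same for the moment, N m; "gripper_width": opening from 0.0 (shut) to 1.0 (fully open).
Only numpy, scipy, OpenCV 4.12 (cv2) and the standard library are available. Lean on these libraries where they do the work, as an engineer would, in place of code of your own. Each camera call takes 0.05 s, during which the arm holds its last target.

### The job

Put every heel block from the grey slab into the open drying box, lying in a single layer on its floor, then shut the lid all the way. Once the lid is shut, turn the black selector dial clockwise until its white line points at the orange mark, and after that slide the yellow lock fork fully home over the dial. Do not disturb the glue bottle or the jar.

Things in the scene. Friction and masses are not known exactly. Their poses are not given: they have to be found in the camera images.
- dryer: Fixed grey-green drying box. Origin: on the bench, under the centre of the loading bay; x along the bay, away from the robot at yaw 0, y to the left, z up. The open-topped bay measures 270 x 170 mm outside (x, y), walls 5 mm thick, rim 60 mm above the bench, inner floor 5 mm above the bench. Along its -y side lies a control deck, x -135 to 135, y -185 to -85, top 40 mm above the bench. On the far (+x) end a blower housing 55 mm high reaches x = 205 mm.
- lid (a joint): Lid of the bay, a slate-coloured plate 270 x 182 x 8 mm hinged along the bay's +y rim. 0 = fully shut, grows as it opens up and over to +y; starts open leaning back, 1.8 to 2.0 rad; stop at 2.0 rad. The hinge is stiff (about 0.4 N m): the lid stays wherever it is left, and can be pushed shut on its outer face. Shut, its top is 68 mm above the bench and its free edge overhangs the bay's -y wall by 12 mm.
- lid_hinge (a point): Middle of the lid's hinge line (at x 0, y 85, z 60 mm of the drying box); the hinge line runs along the box's x. The lid's underside starts here; the plate reaches 182 mm from it. This point turns with the lid.
- dial (a joint): Selector dial on the deck, turning about the vertical. 0 = off (start; white line towards the box's -x), grows clockwise seen from above; end stop at 2.62 rad. It clicks into detents every 36 degrees (0.628 rad): 0 off, and four marks at 0.628, 1.257, 1.885, 2.513. Left within about 14 degrees of a detent it snaps into it; turning takes up to about 0.08 N m.
- dial_grip (a point): On the dial's axis, at (-50, -135) mm in the box's x, y, 66 mm above the bench, mid-height of the dial's black grip bar: 48 mm long, 14 mm thick, standing from 50 to 80 mm above the bench, on a round grey skirt 60 mm in diameter. The point's x axis runs along the bar; the white line is on its -x half. The point turns with the dial.
- dial_point (a point): Point of the mark circle (44 mm from the dial's axis) at which the dial's white line points; turns with the dial.
- mark_orange: Flat orange disc, 12 mm in diameter, on the deck 44 mm from the dial's axis, at one of the four detents (three white discs mark the others). Its centre.
- lock (a joint): Yellow lock fork on the deck, sliding towards the box's -x. 0 = drawn back (start 0 to 0.006), 0.055 m = fully home, its two prongs over the dial's skirt on both sides of the grip bar. Slides with about 2.5 N of friction and stays where it is left.
- lock_grip (a point): Centre of the top of the lock's grip post, 80 mm above the bench; the post is 16 mm (box x) by 30 mm (box y) and stands 40 mm up from the deck. At lock 0 it is at (60, -135) mm in the box's x, y. The prongs start at the post and run 57 mm to -x, 12 to 17 mm above the deck, outer width 70 mm. The post can be pushed from its +x side.
- slab: Fixed thin grey slab 340 x 400 x 4 mm, on which the heel blocks start lying flat. Origin: under its centre.
- glue: Bystander: yellowish glue bottle with orange nozzle, 52 mm in diameter, 138 mm tall, standing; origin at its underside.
- jar: Bystander: glass jar with blue lid, 68 mm in diameter, 80 mm tall, standing; origin at its underside.
- heel1: Loose heel block of stacked brown leather layers with a black underside, 64 mm long (x), 50 mm wide (y), 30 mm thick (z), about 90 g; D-shaped: flat at its -x end, round at +x (radius 25 mm). Origin: its centre. Three to five of the five are present.
- heel2: Loose heel block of stacked brown leather layers with a black underside, 64 mm long (x), 50 mm wide (y), 30 mm thick (z), about 90 g; D-shaped: flat at its -x end, round at +x (radius 25 mm). Origin: its centre. Three to five of the five are present.
- heel3: Loose heel block of stacked brown leather layers with a black underside, 64 mm long (x), 50 mm wide (y), 30 mm thick (z), about 90 g; D-shaped: flat at its -x end, round at +x (radius 25 mm). Origin: its centre. Three to five of the five are present.
- heel4: Loose heel block of stacked brown leather layers with a black underside, 64 mm long (x), 50 mm wide (y), 30 mm thick (z), about 90 g; D-shaped: flat at its -x end, round at +x (radius 25 mm). Origin: its centre. Three to five of the five are present.
- heel5: Loose heel block of stacked brown leather layers with a black underside, 64 mm long (x), 50 mm wide (y), 30 mm thick (z), about 90 g; D-shaped: flat at its -x end, round at +x (radius 25 mm). Origin: its centre. Three to five of the five are present.

How it is judged:
On the way, in this order (a step that is already met when the one before it is completed fails the run):
1. every heel block lies on the floor of the box (x of heel1 in the frame of dryer between -0.13 and 0.13 m and y of heel1 in the frame of dryer between -0.08 and 0.08 m and z of heel1 in the frame of dryer between 0.005 and 0.034 m and x of heel2 in the frame of dryer between -0.13 and 0.13 m and y of heel2 in the frame of dryer between -0.08 and 0.08 m and z of heel2 in the frame of dryer between 0.005 and 0.034 m and x of heel3 in the frame of dryer between -0.13 and 0.13 m and y of heel3 in the frame of dryer between -0.08 and 0.08 m and z of heel3 in the frame of dryer between 0.005 and 0.034 m and x of heel4 in the frame of dryer between -0.13 and 0.13 m and y of heel4 in the frame of dryer between -0.08 and 0.08 m and z of heel4 in the frame of dryer between 0.005 and 0.034 m and x of heel5 in the frame of dryer between -0.13 and 0.13 m and y of heel5 in the frame of dryer between -0.08 and 0.08 m and z of heel5 in the frame of dryer between 0.005 and 0.034 m and linear speed of each of heel1, heel2, heel3, heel4, heel5 below 0.03 m/s), for 0.2 s.
2. the lid is shut over them (x of heel1 in the frame of dryer between -0.13 and 0.13 m and y of heel1 in the frame of dryer between -0.08 and 0.08 m and z of heel1 in the frame of dryer between 0.005 and 0.034 m and x of heel2 in the frame of dryer between -0.13 and 0.13 m and y of heel2 in the frame of dryer between -0.08 and 0.08 m and z of heel2 in the frame of dryer between 0.005 and 0.034 m and x of heel3 in the frame of dryer between -0.13 and 0.13 m and y of heel3 in the frame of dryer between -0.08 and 0.08 m and z of heel3 in the frame of dryer between 0.005 and 0.034 m and x of heel4 in the frame of dryer between -0.13 and 0.13 m and y of heel4 in the frame of dryer between -0.08 and 0.08 m and z of heel4 in the frame of dryer between 0.005 and 0.034 m and x of heel5 in the frame of dryer between -0.13 and 0.13 m and y of heel5 in the frame of dryer between -0.08 and 0.08 m and z of heel5 in the frame of dryer between 0.005 and 0.034 m and value of joint lid below 0.05 rad), for 0.2 s.
3. the dial's white line is on the orange mark (value of joint lid below 0.05 rad and horizontal distance between dial_point and mark_orange below 0.006 m), for 0.2 s.
4. the lock is home over the dial (all of step 3 and value of joint lock above 0.05 m), for 0.2 s.
At the end, for the whole second after the job is handed in: Every heel block present lies at rest within the bay with its centre less than 34 mm above the bench (on the floor, not stacked or on end), the lid is within 0.05 rad of shut, the dial points within 6 mm of the orange mark's centre on the mark circle, and the lock is within 5 mm of fully home (all of step 1 and all of step 4 and velocity of joint dial below 0.05 rad/s); the robot touches nothing.
It fails at once if the glue is moved more than 4 cm or tipped (distance of glue from where it was at the start of the episode above 0.04 m or angle between glue's own z axis and vertical above 0.4 rad).
It fails at once if the jar is moved more than 4 cm or tipped (distance of jar from where it was at the start of the episode above 0.04 m or angle between jar's own z axis and vertical above 0.4 rad).
Of heel1, heel2, heel3, heel4, heel5 only 3 to 5 are there at a start; the rules pass over those that are not, and their reading is None.
At some moment in a run one of heel1, heel2, heel3, heel4, heel5 may be knocked a few centimetres aside while the robot is not near it.
Once in a run the grip may slacken for a moment while it holds something.
It also fails if it takes over 210 s, if anything falls off the work surface, if the arm or the gripper's body presses on something with over 40 N, if the wrist force passes 120 N, or if a joint passes its speed limit or range.

## Working session

There is one attempt and no reset: what is moved stays moved. The work goes in short steps, Python scripts to look and compute and a tool call to move; the robot and the scene stay as the last step left them, time stands still between calls to the robot, and variables do not carry over. Pictures are saved under pics/ and viewed, and the job is handed in when it is done.

Besides the shell and the picture viewer there is one more tool, called as name(argument=value, ...), one argument or row to a line, values as JSON. carry_out: Moves the arm, as the interface text tells. Its arguments: {"type":"object","properties":{"moves":{"type":"array","items":{"type":"number"}}},"required":["moves"]}

```bash
ls; mkdir -p pics
python3 - <<'E'
from plant import status, imaging, workorder, manip
import cv2
s=status.state();print(s); print(manip.tcp_to_tips)
for n in ("top","side","wrist"):
    im=imaging.grab_frame(n); cv2.imwrite(f"pics/{n}0.png",im[:,:,::-1])
    c=imaging.camera_info(n); print(n,c)
E
```

```text
pics
{'time': 0.0, 'joint_pos': array([ 1.04900895e+00,  5.33647869e-02,  1.61433319e+00, -2.71011955e-05,
        1.47601055e+00, -1.19007027e-01]), 'joint_vel': array([ 8.99893042e-05,  4.10101573e-04,  6.56042955e-04, -1.61386170e-04,
        4.63592137e-05,  4.90363250e-04]), 'joint_efforts': array([-1.25024893e-03, -3.93687129e+01, -3.70172381e+01, -1.11821232e-04,
        7.29892374e-03, -1.10685187e-05]), 'tool_pos': array([0.24465476, 0.57438392, 0.21183475]), 'tool_rot': array([ 0.69258901,  0.14072971,  0.69304211, -0.14215573]), 'contact_force': array([ 0.26579088,  0.30578186, -0.37604694]), 'ft_torque': array([ 0.03945709, -0.03353365,  0.01871627]), 'gripper_width': 0.9998135209648564}
0.008
top {'K': array([[508.45581033,   0.        , 315.53429768],
       [  0.        , 508.45581033, 202.0350919 ],
       [  0.        ,   0.        ,   1.        ]]), 'R': array([[ 0.02421625, -0.9997049 ,  0.00191908],
       [-0.99104957, -0.02425858, -0.13127176],
       [ 0.13127958,  0.001277  , -0.99134456]]), 't': array([-0.04995627,  0.60931262,  1.11872653])}
side {'K': array([[382.79632844,   0.        , 324.26852924],
       [  0.        , 382.79632844, 193.9660966 ],
       [  0.        ,   0.        ,   1.        ]]), 'R': array([[-0.98722467, -0.15925676, -0.00497296],
       [-0.11041558,  0.70629554, -0.69925318],
       [ 0.11487317, -0.6897709 , -0.71485681]]), 't': array([0.60223369, 0.1685699 , 1.05139254])}
wrist {'K': array([[333.67278109,   0.        , 319.91654914],
       [  0.        , 333.67278109, 198.07788119],
       [  0.        ,   0.        ,   1.        ]]), 'R': array([[ 0.3918577 ,  0.92002496, -0.00127299],
       [ 0.88253184, -0.37549691,  0.28308941],
       [ 0.25997132, -0.11205422, -0.95909268]]), 't': array([-0.6250715 , -0.03817807,  0.37825738])}
```

View pics/top0.png

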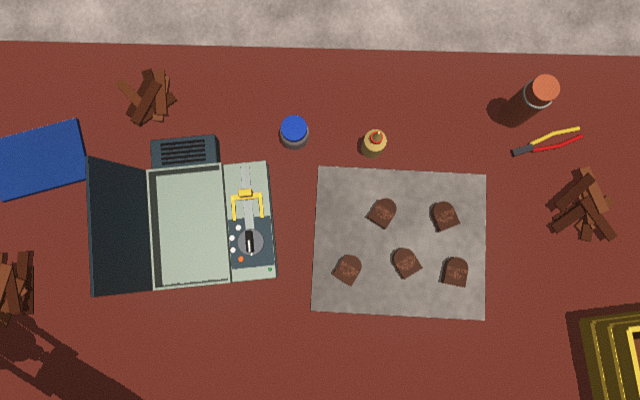

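View pics/side0.png

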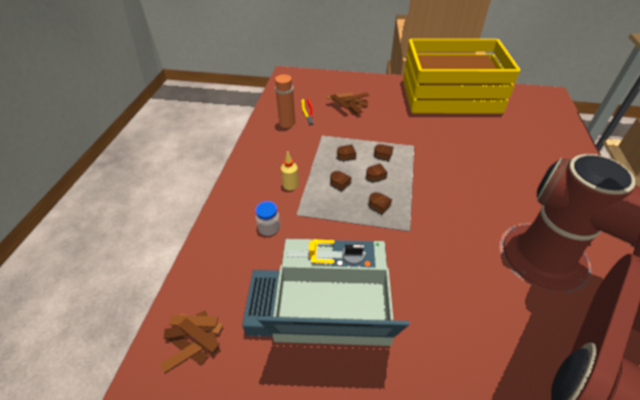

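View pics/wrist0.png

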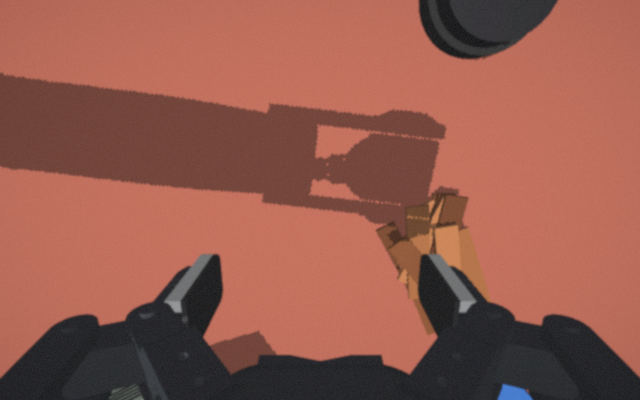

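```bash
cat > h.py <<'E'
from plant import status, imaging, workorder, manip
import cv2, numpy as np
from scipy.spatial.transform import Rotation as Ro
def grab(n,name=None):
    c=imaging.camera_info(n); im=imaging.grab_frame(n)[:,:,::-1].copy()
    if name: cv2.imwrite(f"pics/{name}.png",im)
    return im,c
def ray(c,uv,z):
    uv=np.atleast_2d(np.asarray(uv,float)); d=np.c_[uv,np.ones(len(uv))]@np.linalg.inv(c["K"]).T@c["R"]
    o=-c["R"].T@c["t"]; s=(z-o[2])/d[:,2]; return o+d*s[:,None]
def proj(c,X):
    p=(np.atleast_2d(X)@c["R"].T+c["t"])@c["K"].T; return p[:,:2]/p[:,2:]
def pose():
    s=status.state(); q=s["tool_rot"]; return s,s["tool_pos"],Ro.from_quat([q[1],q[2],q[3],q[0]])
def go(target,yaw=None):
    """shift (cm, tool axes) and twist for TCP target; yaw=world angle of tool y (mod pi)"""
    s,p,R=pose(); sh=R.inv().apply(np.array(target)-p)*100
    m=R.as_matrix(); y=np.arctan2(m[1,1],m[0,1])
    tw=None
    if yaw is not None:
        d=-(yaw-y); tw=(d+np.pi/2)%np.pi-np.pi/2   # tool x down: +twist = -world yaw
    print("t",round(s["time"],2),"tcp",p.round(4),"toolx",m[:,0].round(4),"yawy",round(y,3),"j6",s["joint_pos"][5].round(3),"shift",sh.round(2),"tw",None if tw is None else round(tw,3))
E
cat > m.py <<'E'
from h import *
im=cv2.imread("pics/top0.png"); c=imaging.camera_info("top")
hsv=cv2.cvtColor(im,cv2.COLOR_BGR2HSV)
big=cv2.resize(im[130:310,60:300],None,fx=3,fy=3,interpolation=cv2.INTER_CUBIC); cv2.imwrite("pics/zb.png",big)
big=cv2.resize(im[150:330,300:500],None,fx=4,fy=3.3,interpolation=cv2.INTER_CUBIC); cv2.imwrite("pics/zs.png",big[:600])
for p in [(382,212),(444,215),(300,180),(340,200),(185,230),(120,230),(241,259)]: print(p,hsv[p[1],p[0]])
print("cam",-c["R"].T@c["t"])
E
python3 m.py
```

```text
(382, 212) [  9 130 116]
(444, 215) [ 10 134 112]
(300, 180) [  5 146 133]
(340, 200) [ 11  31 140]
(185, 230) [ 44  23 189]
(120, 230) [92 65 51]
(241, 259) [ 12 185 243]
cam [ 0.45820282 -0.03658908  1.18912487]
```

View pics/zb.png

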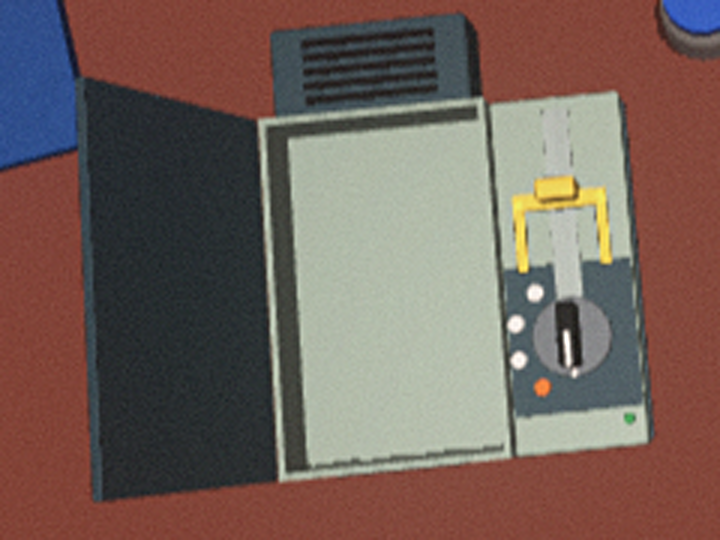

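View pics/zs.png

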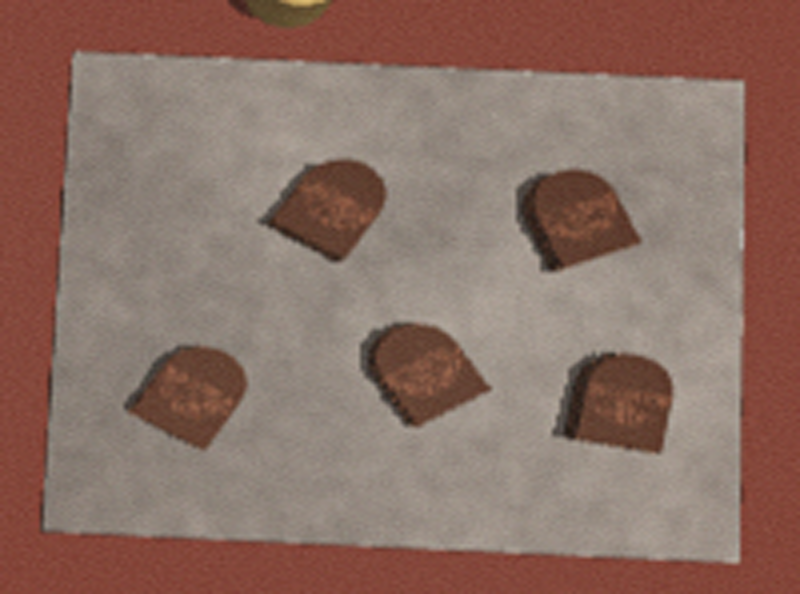

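```bash
cat > heels.py <<'E'
from h import *
def heels(im,c,z=0.034,roi=None,draw=None):
    hsv=cv2.cvtColor(im,cv2.COLOR_BGR2HSV)
    m=cv2.inRange(hsv,(0,70,55),(25,255,255))
    if roi is not None:
        k=np.zeros_like(m); cv2.fillPoly(k,[np.int32(roi)],255); m&=k
    m=cv2.morphologyEx(m,cv2.MORPH_OPEN,np.ones((3,3)))
    out=[]
    for ct in cv2.findContours(m,cv2.RETR_EXTERNAL,cv2.CHAIN_APPROX_NONE)[0]:
        if cv2.contourArea(ct)<200: continue
        P=ray(c,ct[:,0],z)[:,:2]*1000
        (cx,cy),(w,h),a=cv2.minAreaRect(P.astype(np.float32)); a=np.radians(a)
        if w<h: a+=np.pi/2; w,h=h,w
        # second-moment direction toward flat end: centroid of area lies on flat side
        M=cv2.moments(P.astype(np.float32)); g=np.array([M["m10"],M["m01"]])/M["m00"]
        u=np.array([np.cos(a),np.sin(a)])
        if (g-[cx,cy])@u>0: a+=np.pi
        out.append((cx/1000,cy/1000,(a+np.pi)%(2*np.pi)-np.pi))
        print("heel c",round(cx,1),round(cy,1),"yaw",round(out[-1][2],3),"size",round(w,1),round(h,1),"asym",((g-[cx,cy])@u).round(2),"px",ct[:,0].mean(0).round(0))
    return out
E
python3 - <<'E'
from heels import *
im=cv2.imread("pics/top0.png"); c=imaging.camera_info("top")
heels(im,c,roi=[(320,170),(484,178),(483,317),(314,308)])
z=lambda *p:[(a/3+60,b/3+130) for a,b in p]
P=ray(c,z((260,119),(486,99),(512,457),(283,481)),.06); print(P.round(4)); 
ctr=P.mean(0); print("bay",ctr, [np.linalg.norm(P[i]-P[(i+1)%4]).round(4) for i in range(4)])
ex=(P[0]+P[1]-P[2]-P[3])[:2]; ey=(P[0]-P[1]+P[3]-P[2])[:2]
print("yaw",np.arctan2(ex[1],ex[0]),np.arctan2(-ey[0],ey[1]))
hs=cv2.cvtColor(im,cv2.COLOR_BGR2HSV); m=cv2.inRange(hs,(8,170,200),(18,255,255)); m[:,:225]=0;m[:,260:]=0
v,u=np.nonzero(m); print("orange",len(u),ray(c,[(u.mean(),v.mean())],.04))
print("axis",ray(c,z((572,335)),.05),"lidtop",z((80,78),(97,500)))
m=cv2.inRange(hs,(20,120,140),(35,255,255)); m[:,:225]=0;m[:,275:]=0
for what,pt,zz in (("jar",(294,127),.08),("glue",(377,135),.138),("glueb",(373,148),.0)): print(what,ray(c,[pt],zz))
E
```

```text
heel c 462.5 -355.8 yaw -0.172 size 63.1 48.9 asym 1.63 px [456. 272.]
heel c 462.6 -112.2 yaw -0.516 size 63.2 50.5 asym 2.05 px [348. 269.]
heel c 481.7 -240.3 yaw 0.548 size 64.6 51.8 asym -2.92 px [405. 262.]
heel c 589.5 -329.9 yaw 0.396 size 62.0 51.6 asym -1.8 px [445. 216.]
heel c 593.1 -189.7 yaw -0.547 size 66.6 51.1 asym 1.95 px [382. 212.]
[[0.6721 0.3478 0.06  ]
 [0.6916 0.1786 0.06  ]
 [0.4256 0.1467 0.06  ]
 [0.4042 0.3128 0.06  ]]
bay [0.54837015 0.24645577 0.06      ] [np.float64(0.1703), np.float64(0.268), np.float64(0.1675), np.float64(0.2701)]
yaw 0.124584982301125 0.12115192041098263
orange 17 [[0.47802794 0.13032849 0.04      ]]
axis [[0.51612752 0.10773289 0.05      ]] lidtop [(86.66666666666667, 156.0), (92.33333333333334, 296.66666666666663)]
jar [[0.77370132 0.01726304 0.08      ]]
glue [[ 0.74410057 -0.1622053   0.138     ]]
glueb [[ 0.74945308 -0.1693912   0.        ]]
```

Run:
```python
from h import *
go((.30,.30,.33),-0.516+np.pi/2)
go((.4674,-.1092,.12),-0.516+np.pi/2)
```

```text
t 0.15 tcp [0.2448 0.5745 0.2121] toolx [-8.0e-04 -1.4e-03 -1.0e+00] yawy 1.168 j6 -0.119 shift [-11.75 -23.11  15.84] tw 0.113
t 0.15 tcp [0.2448 0.5745 0.2121] toolx [-8.0e-04 -1.4e-03 -1.0e+00] yawy 1.168 j6 -0.119 shift [  9.29 -54.16  47.29] tw 0.113
```

carry_out(
  moves=[1,-10,-6,4,0,1,-11,-6,4,0,1,-12,-23,16,0,1,-12,-23,16,0,1,-12,-23,16,0,1,-12,-23,16,0,1,-12,-23,16,0,1,-12,-23,16,0,1,-12,-23,16,0],
)

```text
time: 0.9
tool_pos: [0.3033, 0.2973, 0.3352]
tool_rot: [0.694, 0.144, 0.691, -0.143]
contact_force: [0.6, -0.7, 0.5]
gripper_width: 0.999
```

Run:
```python
from h import *
go((.4574,-.1092,.10),-0.516+np.pi/2)
```

```text
t 0.9 tcp [0.3033 0.2973 0.3352] toolx [ 4.2e-03  8.0e-04 -1.0e+00] yawy 1.163 j6 -0.562 shift [ 23.55 -31.25  30.2 ] tw 0.108
```

carry_out(
  moves=[1,8,-31,30,0.1,1,10,-31,30,0.1,1,12,-31,30,0.1,1,14,-31,30,0.1,1,16,-31,30,0.1,1,23,-31,30,0.1,1,23,-31,30,0.1,1,23,-31,30,0.1,1,23,-31,30,0.1,1,23,-31,30,0.1,1,23,-31,30,0.1,1,23,-31,30,0.1],
)

```text
time: 1.9
tool_pos: [0.4565, -0.1034, 0.1012]
tool_rot: [0.685, 0.176, 0.685, -0.176]
contact_force: [0.6, 0.2, 0.4]
gripper_width: 1.002
```

Run:
```python
from h import *
go((.4574,-.1092,.015),-0.516+np.pi/2)
grab("wrist","w1"); grab("side","s1")
```

```text
t 1.9 tcp [ 0.4565 -0.1034  0.1012] toolx [-6.e-04  5.e-04 -1.e+00] yawy 1.068 j6 -1.45 shift [ 8.61 -0.46  0.36] tw 0.013
```

View pics/w1.png

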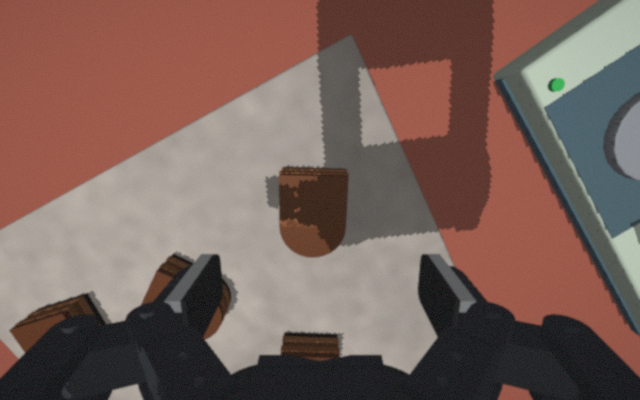

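carry_out(
  moves=[1,4,-0.5,0.3,0,1,8.5,-0.5,0.3,0,1,8.5,-0.5,0.3,0,1,8.5,-0.5,0.3,0,0,8.5,-0.5,0.3,0,0,8.5,-0.5,0.3,0,0,8.5,-0.5,0.3,0,0,8.5,-0.5,0.3,0,0,8.5,-0.5,0.3,0,0,8.5,-0.5,0.3,0],
)

```text
time: 2.83
tool_pos: [0.4573, -0.1081, 0.019]
tool_rot: [0.685, 0.176, 0.684, -0.176]
contact_force: [-0.6, 0.4, -0.3]
gripper_width: 0.142
```

Run:
```python
from h import *
grab("side","s2")
s,p,R=pose(); print(p,s["gripper_width"])
```

```text
[ 0.4570917  -0.10810837  0.01873404] 0.05012381219456418
```

View pics/s2.png

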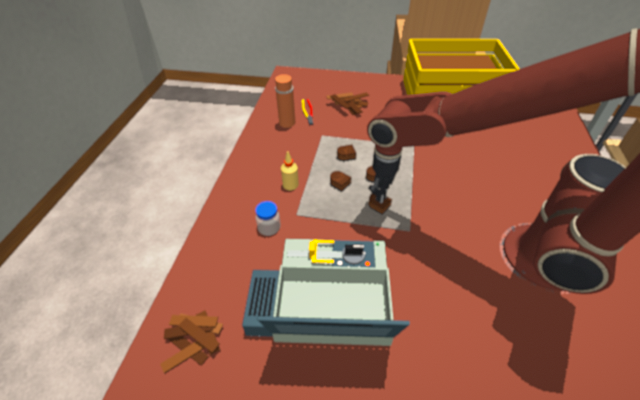

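Run:
```python
from h import *
grab("wrist","w2"); grab("top","t2")
s,p,R=pose(); print(p,s["gripper_width"],s["contact_force"])
```

```text
[ 0.45679131 -0.10801109  0.01831427] 0.0005387220897725763 [-0.18033322  0.61387341  0.15541351]
```

View pics/w2.png

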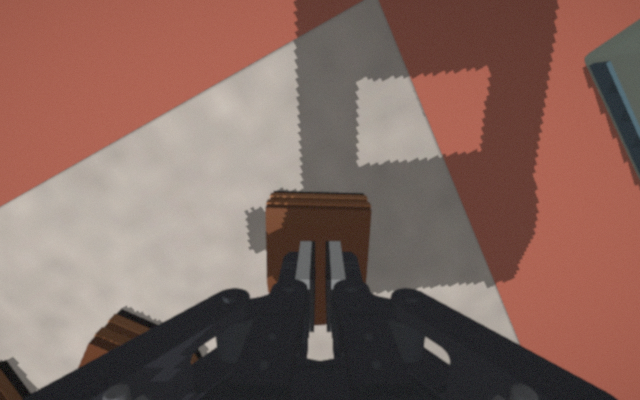

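View pics/t2.png

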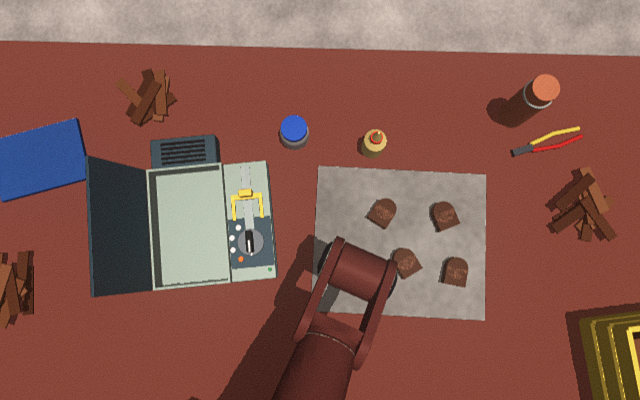

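```bash
python3 - <<'E'
from h import *
c=imaging.camera_info("wrist")
print("cam",-c["R"].T@c["t"])
P=ray(c,[(267,206),(371,206),(267,290),(320,330)],.034); print(P.round(4), np.linalg.norm(P[0]-P[1]))
s,p,R=pose(); print(p, proj(c,[p,p+R.as_matrix()[:,0]*.008]))
# where predicted
u=np.array([np.cos(-.516),np.sin(-.516)]); n=np.array([-u[1],u[0]])
print("expected flat corners",[.4626,-.1122]-.032*u+.025*n,[.4626,-.1122]-.032*u-.025*n)
E
python3 - <<'E'
import cv2
im=cv2.imread("pics/w2.png"); cv2.imwrite("pics/w2z.png",cv2.resize(im[180:360,220:420],None,fx=4,fy=3.3))
E
```

```text
cam [ 0.39531395 -0.07313735  0.17892264]
[[ 0.4246 -0.1167  0.034 ]
 [ 0.4474 -0.0751  0.034 ]
 [ 0.4617 -0.1394  0.034 ]
 [ 0.4947 -0.1277  0.034 ]] 0.04743548284726453
[ 0.45679131 -0.10801109  0.01831427] [[317.99393531 240.71045874]
 [318.06988532 234.7506198 ]]
expected flat corners [ 0.44710153 -0.07466605] [ 0.42243129 -0.11815604]
```

View pics/w2z.png

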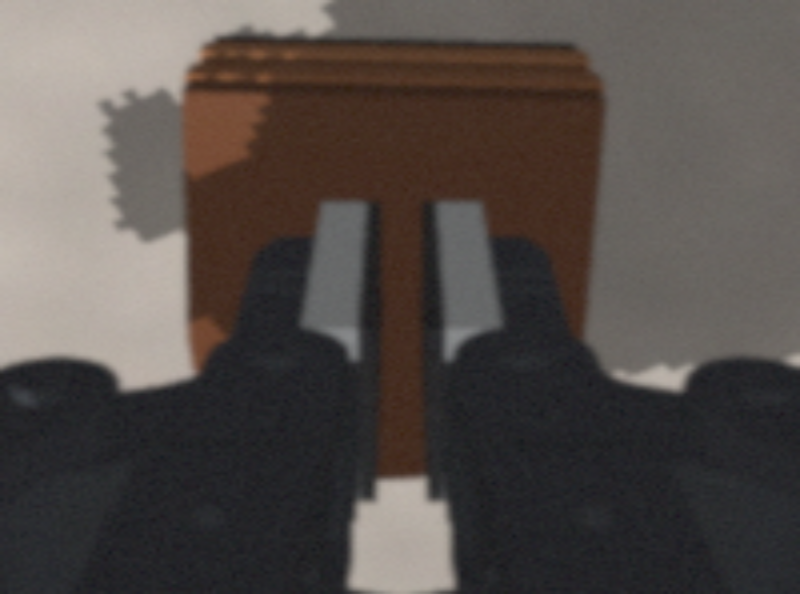

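Run:
```python
from h import *
im,c=grab("wrist"); cv2.imwrite("pics/w3z.png",cv2.resize(im[160:380,180:460],None,fx=2.8,fy=2.7))
im,c=grab("side"); q=proj(c,[[.457,-.108,.03]])[0].astype(int);print(q); cv2.imwrite("pics/s3z.png",cv2.resize(im[q[1]-50:q[1]+40,q[0]-60:q[0]+60],None,fx=6,fy=6,interpolation=cv2.INTER_CUBIC))
s,p,R=pose(); print(p,s["gripper_width"],s["contact_force"])
```

```text
[379 200]
[ 0.45664639 -0.10796693  0.01808402] -0.002859336444606221 [ 0.59235001 -0.16616643 -0.27079541]
```

View pics/w3z.png

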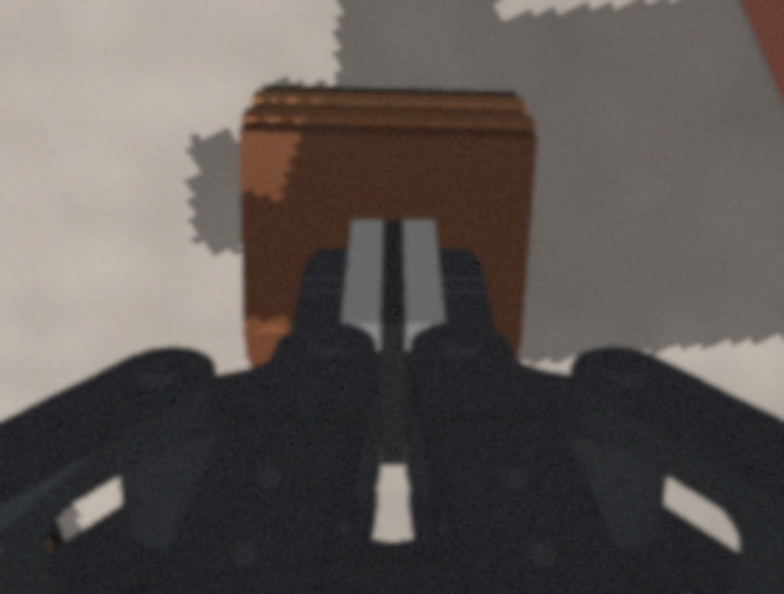

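View pics/s3z.png

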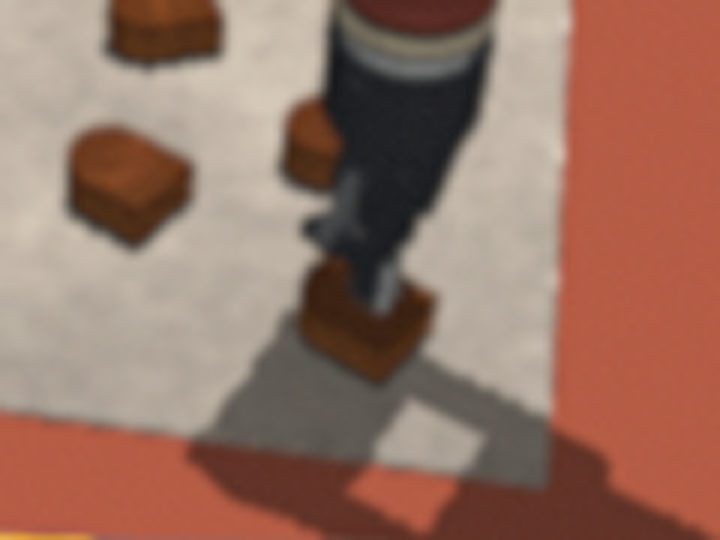

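Run:
```python
from h import *
c=imaging.camera_info("wrist"); s,p,R=pose(); M=R.as_matrix()
o=-c["R"].T@c["t"]; print("cam in tool", M.T@(o-p))
for dx in (0,.008,-.008,-.016,-.024):
    print(dx, proj(c,[p+M[:,0]*dx, p+M[:,0]*dx+M[:,2]*.011, p+M[:,0]*dx-M[:,2]*.011]).round(1).tolist())
```

```text
cam in tool [-0.16064648  0.0009349  -0.07061105]
0 [[318.0, 240.7], [318.0, 259.8], [318.0, 220.8]]
0.008 [[318.1, 234.7], [318.1, 253.1], [318.0, 215.6]]
-0.008 [[317.9, 247.2], [317.9, 267.0], [317.9, 226.5]]
-0.016 [[317.8, 254.3], [317.9, 275.0], [317.8, 232.8]]
-0.024 [[317.7, 262.2], [317.8, 283.7], [317.7, 239.7]]
```

carry_out(
  moves=[0,0.3,0,0,0,0,0.3,0,0,0,0,0.3,0,0,0],
)

```text
time: 3.33
tool_pos: [0.4572, -0.1082, 0.0158]
tool_rot: [0.685, 0.176, 0.685, -0.176]
contact_force: [-1.7, 0.2, 5.9]
gripper_width: 0.0
```

carry_out(
  moves=[1,-2,0,0,0,1,-2,0,0,0,1,-2,0,0,0,1,-2,0,0,0,1,-2,0,0,0,1,-1,0,0,0,1,0,0,0,0,1,0.7,0,0,0,1,0.7,0,0,0],
)

```text
time: 4.08
tool_pos: [0.4544, -0.1071, 0.005]
tool_rot: [0.683, 0.176, 0.687, -0.176]
contact_force: [-0.2, -0.1, -0.7]
gripper_width: 0.996
```

carry_out(
  moves=[1,0.7,0,0,0,1,0.7,0,0,0,1,1.2,0,0,0,1,1.2,0,0,0],
)

```text
time: 4.42
tool_pos: [0.4563, -0.1078, -0.0046]
tool_rot: [0.685, 0.176, 0.685, -0.176]
contact_force: [-0.1, 0.3, 0.1]
gripper_width: 0.999
```

Run:
```python
from h import *
im,c=grab("wrist","w4")
s,p,R=pose(); print(p,s["gripper_width"],s["contact_force"])
```

```text
[ 0.45650317 -0.10788252 -0.00422845] 0.9992634352419048 [-0.4384829   0.06672891 -0.30107031]
```

View pics/w4.png

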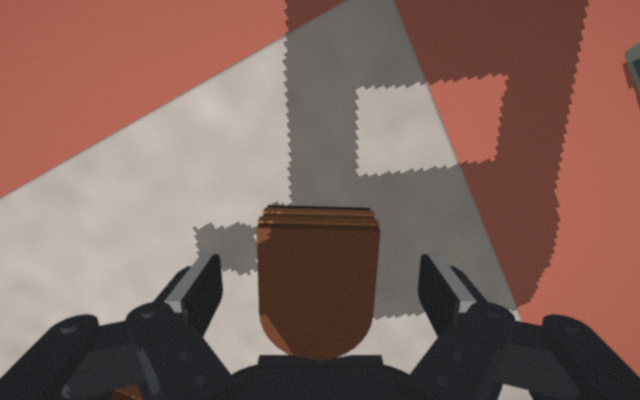

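carry_out(
  moves=[1,0.7,0,0,0,0,0.7,0,0,0,0,0.7,0,0,0,0,0.7,0,0,0,0,0.7,0,0,0,0,0.7,0,0,0,0,0.7,0,0,0,0,0.7,0,0,0],
)

```text
time: 5.13
tool_pos: [0.4572, -0.1082, -0.0105]
tool_rot: [0.685, 0.176, 0.685, -0.176]
contact_force: [0.2, -0.5, 1.6]
gripper_width: 0.575
```

Run:
```python
from h import *
im,c=grab("wrist","w5")
s,p,R=pose(); print(p,s["gripper_width"],s["contact_force"])
```

```text
[ 0.45719225 -0.10816885 -0.01045294] 0.5722713198984544 [ 1.28264223 -0.07461567  3.1897086 ]
```

View pics/w5.png

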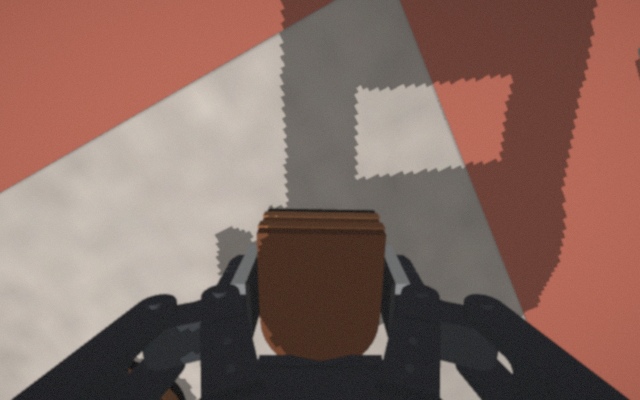

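```bash
cat >> h.py <<'E'
BO=np.array([.5484,.2465]); BY=.123
def box(x,y): return BO+np.array([np.cos(BY)*x-np.sin(BY)*y,np.sin(BY)*x+np.cos(BY)*y])
def place(bx,by,z):
    s,p,R=pose(); m=R.as_matrix(); y=np.arctan2(m[1,1],m[0,1])
    d=((BY-y)+np.pi/2)%np.pi-np.pi/2; hy=y+d-np.pi/2  # heel yaw after
    f=1 if np.cos(hy-(BY+np.pi/2))>0 else -1
    print("heel x dir box y",f); t=box(bx,by-f*.006); go((t[0],t[1],z),BY)
def pick(cx,cy,a,z):
    go((cx-.006*np.cos(a),cy-.006*np.sin(a),z),a+np.pi/2)
E
python3 - <<'E'
from h import *
place(.080,-.040,.13); place(.080,-.040,-.0095)
E
```

```text
heel x dir box y -1
t 5.18 tcp [ 0.4572 -0.1082 -0.0105] toolx [ 1.e-03 -4.e-04 -1.e+00] yawy 1.068 j6 -1.459 shift [-14.04  37.4   -0.61] tw 0.945
heel x dir box y -1
t 5.18 tcp [ 0.4572 -0.1082 -0.0105] toolx [ 1.e-03 -4.e-04 -1.e+00] yawy 1.068 j6 -1.459 shift [-0.09 37.4  -0.62] tw 0.945
```

carry_out(
  moves=[0,-4,0,0,0,0,-8,0,0,0,0,-12,0,0,0,0,-14,2,0,0,0,-14,37.4,-0.6,0.94,0,-14,37.4,-0.6,0.94,0,-14,37.4,-0.6,0.94,0,-14,37.4,-0.6,0.94,0,-14,37.4,-0.6,0.94,0,-14,37.4,-0.6,0.94,0,-14,37.4,-0.6,0.94,0,-14,37.4,-0.6,0.94],
)

```text
time: 6.18
tool_pos: [0.6119, 0.187, 0.128]
tool_rot: [0.53, 0.467, 0.531, -0.468]
contact_force: [-0.3, -1.4, -0.2]
gripper_width: 0.566
```

carry_out(
  moves=[0,0,4.9,0,0.1,0,0,4.9,0,0.1,0,0,4.9,0,0.1],
)

```text
time: 6.43
tool_pos: [0.6615, 0.1922, 0.127]
tool_rot: [0.508, 0.491, 0.509, -0.492]
contact_force: [-0.4, -0.6, -1.0]
gripper_width: 0.571
```

Run:
```python
from h import *
place(.080,-.040,-.0085); grab("top","t6")
print(pose()[0]["gripper_width"])
```

```text
heel x dir box y -1
t 6.43 tcp [0.6615 0.1922 0.127 ] toolx [-2.4e-03 -6.0e-04 -1.0e+00] yawy 0.033 j6 0.142 shift [13.55 -2.82 -3.14] tw -0.09
0.57461910775699
```

View pics/t6.png

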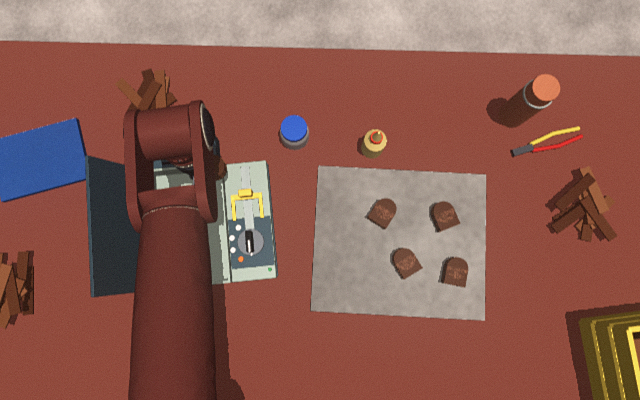

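carry_out(
  moves=[0,0,-2.8,-3.1,-0.09,0,0,-2.8,-3.1,-0.09,0,4,-2.8,-3.1,-0.09,0,8,-2.8,-3.1,-0.09,0,10,-2.8,-3.1,-0.09,0,10,-2.8,-3.1,-0.09,0,10,-2.8,-3.1,-0.09],
)

```text
time: 7.07
tool_pos: [0.6295, 0.2209, 0.0279]
tool_rot: [0.529, 0.468, 0.53, -0.47]
contact_force: [0.0, -0.3, -0.7]
gripper_width: 0.573
```

Run:
```python
from h import *
place(.080,-.040,-.0085); 
print(pose()[0]["gripper_width"])
```

```text
heel x dir box y -1
t 7.07 tcp [0.6295 0.2209 0.0279] toolx [-3.7e-03 -8.0e-04 -1.0e+00] yawy 0.122 j6 0.104 shift [ 3.64  0.28 -0.14] tw -0.001
0.5729822395360618
```

carry_out(
  moves=[0,2,0.2,-0.1,0,0,3.4,0.2,-0.1,0,0,3.6,0.2,-0.1,0,0,3.6,0.2,-0.1,0,0,3.6,0.2,-0.1,0,0.7,3.6,0.2,-0.1,0,0.7,3.6,0.2,-0.1,0,0.7,3.6,0.2,-0.1,0,0.7,0,0.2,-0.1,0,0.7,-4,0.2,-0.1,0,0.7,-8,0.2,-0.1,0,0.7,-11,0.2,-0.1,0],
)

```text
time: 8.07
tool_pos: [0.6347, 0.2232, 0.144]
tool_rot: [0.53, 0.47, 0.529, -0.467]
contact_force: [1.0, -0.1, 1.3]
gripper_width: 0.698
```

Run:
```python
from h import *
pick(.4817,-.2403,.548,.10)
im,c=grab("wrist","w7")
```

```text
t 8.07 tcp [0.6347 0.2232 0.144 ] toolx [ 0.0047  0.0012 -1.    ] yawy 0.122 j6 0.106 shift [  4.27 -21.39  44.4 ] tw 1.145
```

View pics/w7.png

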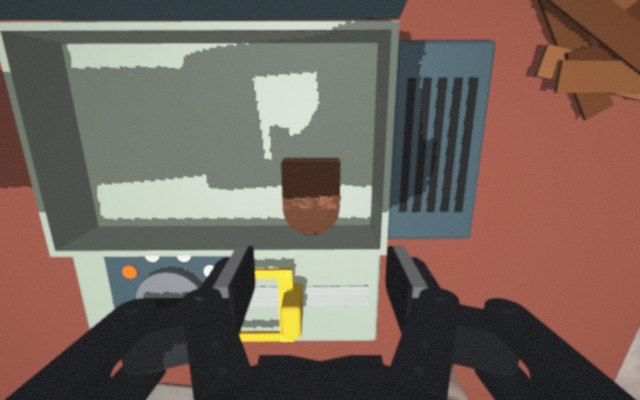

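carry_out(
  moves=[0.9,0,-21.4,44.4,1.14,0.9,0,-21.4,44.4,1.14,0.9,0,-21.4,44.4,1.14,0.9,0,-21.4,44.4,1.14,0.9,0,-21.4,44.4,1.14,0.9,0,-21.4,44.4,1.14,0.9,0,-21.4,44.4,1.14,1,0,-21.4,44.4,1.14,1,0,-21.4,44.4,1.14,1,4,-21.4,44.4,1.14,1,4,-21.4,44.4,1.14,1,4,-21.4,44.4,1.14],
)

```text
time: 9.12
tool_pos: [0.4745, -0.2458, 0.0998]
tool_rot: [0.194, 0.681, 0.192, -0.68]
contact_force: [1.4, -0.5, 0.6]
gripper_width: 1.001
```

Run:
```python
from heels import *
im,c=grab("top","t8")
heels(im,c,roi=[(320,170),(484,178),(483,317),(314,308)])
pick(.4817,-.2403,.548,-.0105)
im,c=grab("wrist","w8")
```

```text
heel c 401.2 -396.8 yaw -0.534 size 100.1 25.2 asym 3.87 px [474. 299.]
heel c 462.5 -321.2 yaw 2.674 size 292.6 166.1 asym -17.75 px [432. 266.]
heel c 593.4 -189.9 yaw -0.54 size 66.0 51.1 asym 2.37 px [383. 212.]
t 9.17 tcp [ 0.4709 -0.2507  0.0967] toolx [-0.0035 -0.0033 -1.    ] yawy -1.023 j6 0.398 shift [10.71 -0.34 -0.91] tw -0.0
```

View pics/w8.png

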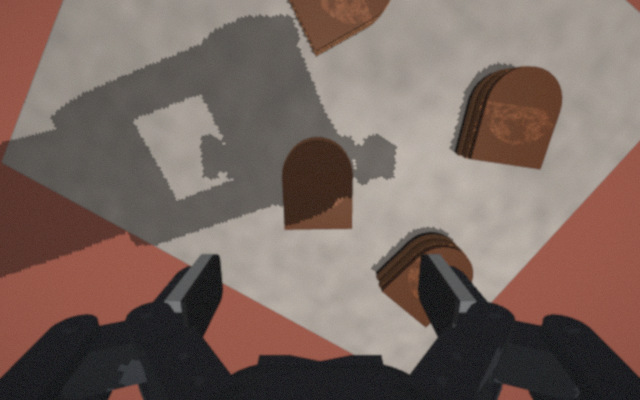

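carry_out(
  moves=[1,2,-0.3,-0.9,0,1,6,-0.3,-0.9,0,1,8,-0.3,-0.9,0,1,8,-0.3,-0.9,0,1,8,-0.3,-0.9,0],
)

```text
time: 9.63
tool_pos: [0.4807, -0.2357, 0.0186]
tool_rot: [-0.192, -0.68, -0.194, 0.681]
contact_force: [-0.4, 0.1, -0.1]
gripper_width: 1.0
```

Run:
```python
from heels import *
pick(.4817,-.2403,.548,-.0105)
im,c=grab("wrist","w9")
```

```text
t 9.63 tcp [ 0.4807 -0.2357  0.0186] toolx [-0.0016  0.0013 -1.    ] yawy -1.018 j6 0.423 shift [2.91 0.45 0.75] tw 0.005
```

View pics/w9.png

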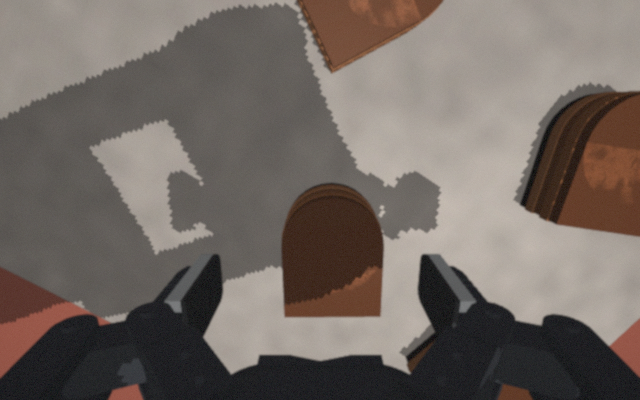

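carry_out(
  moves=[1,0,0.4,0.7,0,1,2.9,0.4,0.7,0,1,2.9,0.4,0.7,0,0,2.9,0.4,0.7,0,0,2.9,0.4,0.7,0,0,2.9,0.4,0.7,0,0,2.9,0.4,0.7,0,0,2.9,0.4,0.7,0,0,2.9,0.4,0.7,0],
)

```text
time: 10.43
tool_pos: [0.4789, -0.2447, -0.0076]
tool_rot: [0.194, 0.681, 0.192, -0.679]
contact_force: [-0.0, -0.3, 6.4]
gripper_width: 0.572
```

Run:
```python
from heels import *
place(.080,.028,.13); print(pose()[0]["gripper_width"])
```

```text
heel x dir box y -1
t 10.43 tcp [ 0.4789 -0.2447 -0.0076] toolx [ 0.0031 -0.0023 -1.    ] yawy -1.018 j6 0.407 shift [-13.83 -37.87 -40.42] tw -1.141
0.5720115354083697
```

```bash
sed -i 's/^def place(bx,by,z):/def place(bx,by,z,flip=0):/; s/f=1 if np.cos(hy-(BY+np.pi\/2))>0 else -1/f=(1 if np.cos(hy-(BY+np.pi\/2))>0 else -1)*(-1 if flip else 1)/' h.py
python3 - <<'E'
from heels import *
place(.080,.028,.13,1)
E
```

```text
heel x dir box y 1
t 10.43 tcp [ 0.4789 -0.2447 -0.0076] toolx [ 0.0031 -0.0023 -1.    ] yawy -1.018 j6 0.407 shift [-13.83 -36.78 -39.92] tw -1.141
```

carry_out(
  moves=[0,-4,0,0,0,0,-8,0,0,0,0,-12,0,0,0,0,-14,-3,-3,0,0,-14,-34,-37,-1.14,0,-14,-34,-37,-1.14,0,-14,-34,-37,-1.14,0,-14,-34,-37,-1.14,0,-14,-34,-37,-1.14,0,-14,-34,-37,-1.14,0,-14,-34,-37,-1.14,0,-14,-34,-37,-1.14],
)

```text
time: 11.43
tool_pos: [0.5775, 0.1158, 0.1296]
tool_rot: [0.497, 0.503, 0.497, -0.503]
contact_force: [0.2, 0.2, -1.0]
gripper_width: 0.571
```

carry_out(
  moves=[0,0,-1,-1,0,0,0,-1,-1,0,0,0,-1,-1,0],
)

```text
time: 11.68
tool_pos: [0.5671, 0.1242, 0.1291]
tool_rot: [-0.496, -0.504, -0.496, 0.505]
contact_force: [-0.9, -0.8, -0.3]
gripper_width: 0.574
```

Run:
```python
from heels import *
place(.080,.028,-.0085,1);print(pose()[0]["gripper_width"])
```

```text
heel x dir box y 1
t 11.68 tcp [0.5671 0.1242 0.1291] toolx [-8.e-04 -7.e-04 -1.e+00] yawy -0.017 j6 0.105 shift [ 13.75   5.55 -15.5 ] tw -0.14
0.5738217381628938
```

carry_out(
  moves=[0,0,5.5,-15.5,-0.14,0,0,5.5,-15.5,-0.14,0,0,5.5,-15.5,-0.14,0,0,5.5,-15.5,-0.14,0,0,5.5,-15.5,-0.14,0,0,5.5,-15.5,-0.14,0,4,5.5,-15.5,-0.14,0,8,5.5,-15.5,-0.14,0,10,5.5,-15.5,-0.14,0,10,5.5,-15.5,-0.14,0,10,5.5,-15.5,-0.14],
)

```text
time: 12.6
tool_pos: [0.6246, 0.2753, 0.0282]
tool_rot: [0.528, 0.468, 0.529, -0.47]
contact_force: [0.1, -0.1, 0.5]
gripper_width: 0.573
```

Run:
```python
from heels import *
place(.080,.028,-.0085,1);print(pose()[0]["gripper_width"])
grab("wrist","w10")
```

```text
heel x dir box y 1
t 12.6 tcp [0.6246 0.2753 0.0282] toolx [-0.0032 -0.0014 -1.    ] yawy 0.119 j6 0.187 shift [ 3.67  0.1  -0.28] tw -0.004
0.5730925242424786
```

View pics/w10.png

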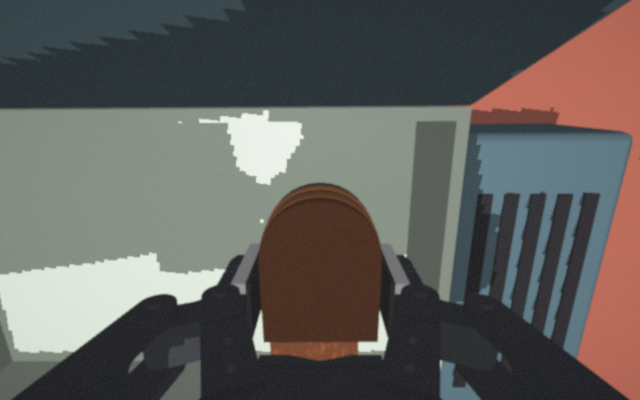

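carry_out(
  moves=[0,0,0.1,-0.8,0,0,2,0.1,-0.8,0,0,3.4,0.1,-0.8,0,0,3.6,0.1,-0.8,0,0,3.6,0.1,-0.8,0,0.7,3.6,0.1,-0.8,0,0.7,3.6,0.1,-0.8,0,0.7,3.6,0.1,-0.8,0,0.7,0,0.1,-0.8,0,0.7,-4,0.1,-0.8,0,0.7,-8,0.1,-0.8,0,0.7,-11,0.1,-0.8,0],
)

```text
time: 13.65
tool_pos: [0.6268, 0.2863, 0.1445]
tool_rot: [0.53, 0.47, 0.529, -0.467]
contact_force: [1.3, 1.0, 0.8]
gripper_width: 0.696
```

carry_out(
  moves=[0.9,-1,-10,20,0,0.9,-1,-10,20,0,0.9,-1,-10,20,0,0.9,-1,-10,20,0,0.9,-1,-10,20,0,0.9,-1,-10,20,0],
)

```text
time: 14.15
tool_pos: [0.5495, 0.0714, 0.1506]
tool_rot: [0.529, 0.469, 0.528, -0.47]
contact_force: [1.3, 0.1, 0.4]
gripper_width: 0.902
```

Run:
```python
from heels import *
im,c=grab("top","t11")
heels(im,c,roi=[(320,170),(484,178),(483,317),(314,308)])
pick(.5932,-.1898,-.545,.10)
```

```text
heel c 462.5 -353.3 yaw -0.172 size 62.2 54.3 asym 1.48 px [455. 272.]
heel c 588.9 -328.4 yaw 0.396 size 62.0 54.9 asym -1.66 px [444. 216.]
heel c 593.1 -189.7 yaw -0.547 size 66.6 51.1 asym 2.06 px [383. 212.]
t 14.2 tcp [0.5496 0.0707 0.1507] toolx [ 0.001  -0.0022 -1.    ] yawy 0.118 j6 -0.122 shift [ 5.13  0.79 26.01] tw -0.908
```

View pics/t11.png

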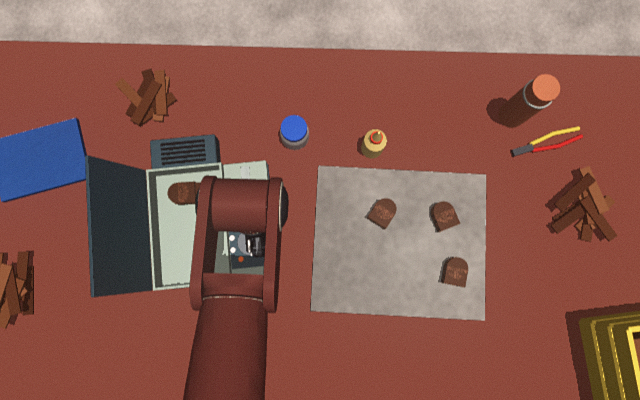

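carry_out(
  moves=[1,0,0.8,26,-0.9,1,0,0.8,26,-0.9,1,0,0.8,26,-0.9,1,0,0.8,26,-0.9,1,0,0.8,26,-0.9,1,0,0.8,26,-0.9,1,4,0.8,26,-0.9,1,8,0.8,26,-0.9,1,11,0.8,26,-0.9,1,12,0.8,26,-0.9,1,12,0.8,26,-0.9,1,12,0.8,26,-0.9],
)

```text
time: 15.2
tool_pos: [0.5911, -0.1817, 0.0306]
tool_rot: [0.681, 0.191, 0.68, -0.191]
contact_force: [0.6, -0.3, 0.4]
gripper_width: 0.999
```

Run:
```python
from heels import *
pick(.5932,-.1898,-.545,-.0105)
grab("wrist","w12")
```

```text
t 15.2 tcp [ 0.5911 -0.1817  0.0306] toolx [ 1.e-03 -3.e-04 -1.e+00] yawy 1.022 j6 -1.441 shift [ 4.11 -0.59 -0.  ] tw -0.003
```

View pics/w12.png

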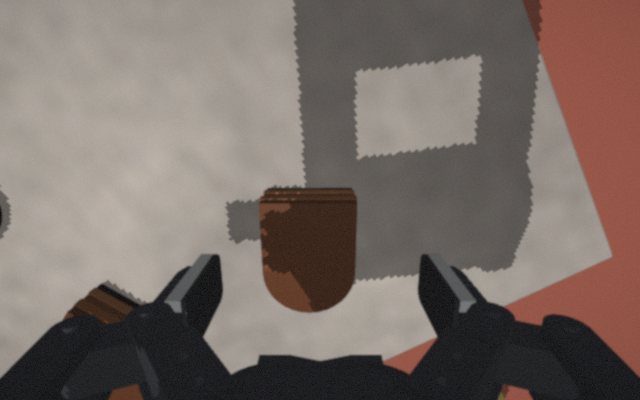

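Heel is 6 mm left of the jaw centre, as computed. Correct, descend, grip.

carry_out(
  moves=[1,0,-0.6,0,0,1,2,-0.6,0,0,1,4.1,-0.6,0,0,1,4.1,-0.6,0,0,0,4.1,-0.6,0,0,0,4.1,-0.6,0,0,0,4.1,-0.6,0,0,0,4.1,-0.6,0,0,0,4.1,-0.6,0,0],
)

```text
time: 16.0
tool_pos: [0.5891, -0.188, -0.0087]
tool_rot: [0.682, 0.191, 0.679, -0.192]
contact_force: [-0.6, 0.2, 6.2]
gripper_width: 0.576
```

Run:
```python
from heels import *
place(.0,.034,.13); print(pose()[0]["gripper_width"])
```

```text
heel x dir box y -1
t 16.0 tcp [ 0.5891 -0.188  -0.0087] toolx [ 0.0041 -0.0019 -1.    ] yawy 1.022 j6 -1.451 shift [-13.98  38.08 -28.56] tw 0.899
0.5764440454274354
```

carry_out(
  moves=[0,-4,0,0,0,0,-8,0,0,0,0,-12,0,0,0,0,-14,3,-2,0,0,-14,38,-28.5,0.9,0,-14,38,-28.5,0.9,0,-14,38,-28.5,0.9,0,-14,38,-28.5,0.9,0,-14,38,-28.5,0.9,0,-14,38,-28.5,0.9,0,-14,38,-28.5,0.9,0,-14,38,-28.5,0.9],
)

```text
time: 17.0
tool_pos: [0.5541, 0.1648, 0.1288]
tool_rot: [0.528, 0.47, 0.528, -0.47]
contact_force: [0.6, -0.3, -1.3]
gripper_width: 0.571
```

carry_out(
  moves=[0,0,0,0,0,0,0,0,0,0],
)

```text
time: 17.17
tool_pos: [0.5541, 0.1652, 0.1286]
tool_rot: [0.531, 0.467, 0.531, -0.467]
contact_force: [-0.7, -0.9, -1.3]
gripper_width: 0.573
```

Run:
```python
from heels import *
place(.0,.034,.13); print(pose()[0]["gripper_width"])
```

```text
heel x dir box y -1
t 17.17 tcp [0.5541 0.1652 0.1286] toolx [-0.e+00 -3.e-04 -1.e+00] yawy 0.127 j6 0.035 shift [ -0.14   0.48 -12.13] tw 0.004
0.5726617027726993
```

carry_out(
  moves=[0,0,0.5,-12.1,0,0,0,0.5,-12.1,0,0,0,0.5,-12.1,0,0,3,0.5,-12.1,0,0,7,0.5,-12.1,0,0,10,0.5,-12.1,0,0,10,0.5,-12.1,0,0,10,0.5,-12.1,0,0,10,0.5,-12.1,0],
)

```text
time: 17.92
tool_pos: [0.5467, 0.2835, 0.0305]
tool_rot: [0.53, 0.47, 0.529, -0.468]
contact_force: [0.2, -0.2, -0.3]
gripper_width: 0.573
```

Run:
```python
from heels import *
place(.0,.034,-.0085); print(pose()[0]["gripper_width"])
```

```text
heel x dir box y -1
t 17.92 tcp [0.5467 0.2835 0.0305] toolx [ 2.6e-03  8.0e-04 -1.0e+00] yawy 0.121 j6 0.237 shift [ 3.9 -0.3 -0.3] tw -0.002
0.573353355451666
```

carry_out(
  moves=[0,2,-0.3,-0.3,0,0,3.6,-0.3,-0.3,0,0,3.8,-0.3,-0.3,0,0,3.8,-0.3,-0.3,0,0,3.8,-0.3,-0.3,0,0.7,3.8,-0.3,-0.3,0,0.7,3.8,-0.3,-0.3,0,0.7,3.8,-0.3,-0.3,0,0.7,0,-0.3,-0.3,0,0.7,-4,-0.3,-0.3,0,0.7,-8,-0.3,-0.3,0,0.7,-11,-0.3,-0.3,0],
)

```text
time: 18.92
tool_pos: [0.5427, 0.2871, 0.1427]
tool_rot: [0.53, 0.47, 0.529, -0.467]
contact_force: [1.0, 0.8, -0.1]
gripper_width: 0.7
```

carry_out(
  moves=[0.9,-1,-6,22,0,0.9,-1,-6,22,0,0.9,-1,-6,22,0,0.9,-1,-6,22,0,0.9,-1,-6,22,0,0.9,-1,-6,22,0,0.9,-1,-6,22,0,0.9,-1,-6,22,0],
)

```text
time: 19.58
tool_pos: [0.509, 0.0602, 0.1491]
tool_rot: [0.529, 0.47, 0.529, -0.469]
contact_force: [0.0, 0.0, 0.7]
gripper_width: 0.898
```

Run:
```python
from heels import *
im,c=grab("top","t13")
heels(im,c,roi=[(320,170),(484,178),(483,317),(314,308)])
pick(.5892,-.3295,.396,.10)
```

```text
heel c 462.4 -354.9 yaw -0.18 size 62.7 51.4 asym 1.47 px [456. 272.]
heel c 589.0 -328.4 yaw 0.388 size 62.4 54.9 asym -1.82 px [444. 216.]
t 19.63 tcp [0.509  0.0611 0.1489] toolx [ 8.e-04  5.e-04 -1.e+00] yawy 0.121 j6 -0.147 shift [ 4.88  2.66 39.91] tw 1.296
```

View pics/t13.png

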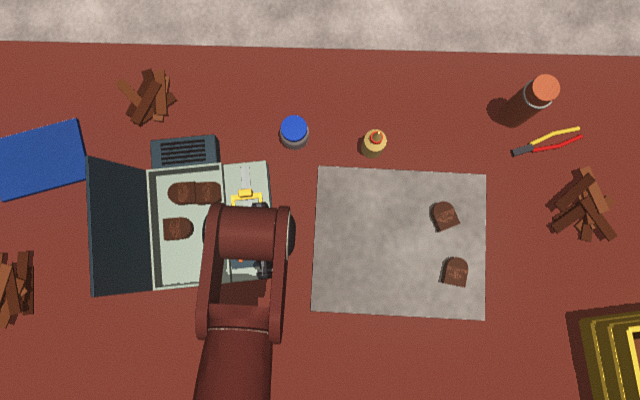

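carry_out(
  moves=[1,0,2.7,39.9,1.3,1,0,2.7,39.9,1.3,1,0,2.7,39.9,1.3,1,0,2.7,39.9,1.3,1,0,2.7,39.9,1.3,1,0,2.7,39.9,1.3,1,0,2.7,39.9,1.3,1,0,2.7,39.9,1.3,1,0,2.7,39.9,1.3,1,4,2.7,39.9,1.3,1,7,2.7,39.9,1.3,1,10,2.7,39.9,1.3],
)

```text
time: 20.63
tool_pos: [0.5853, -0.3323, 0.0467]
tool_rot: [0.137, 0.694, 0.137, -0.694]
contact_force: [0.5, 1.4, -1.0]
gripper_width: 1.0
```

carry_out(
  moves=[1,0,0,0,0,1,0,0,0,0],
)

```text
time: 20.8
tool_pos: [0.5834, -0.3294, 0.0458]
tool_rot: [-0.137, -0.692, -0.14, 0.695]
contact_force: [0.0, -0.0, 0.8]
gripper_width: 0.996
```

Run:
```python
from heels import *
pick(.5893,-.3295,.392,-.0105)
grab("wrist","w14")
```

```text
t 20.8 tcp [ 0.5834 -0.3294  0.0458] toolx [-0.0044  0.0035 -1.    ] yawy -1.176 j6 0.551 shift [5.63 0.26 0.05] tw 0.003
```

View pics/w14.png

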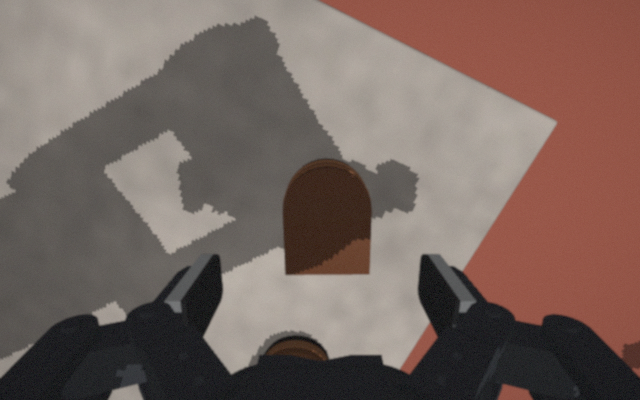

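carry_out(
  moves=[1,3,0.3,0,0,1,5.6,0.3,0,0,1,5.6,0.3,0,0,1,5.6,0.3,0,0,0,5.6,0.3,0,0,0,5.6,0.3,0,0,0,5.6,0.3,0,0,0,5.6,0.3,0,0,0,5.6,0.3,0,0],
)

```text
time: 21.6
tool_pos: [0.5872, -0.3357, -0.0043]
tool_rot: [0.139, 0.695, 0.137, -0.692]
contact_force: [0.4, 1.2, 6.6]
gripper_width: 0.573
```

Run:
```python
from heels import *
place(.0,-.038,.13,1); print(pose()[0]["gripper_width"])
```

```text
heel x dir box y 1
t 21.6 tcp [ 0.5872 -0.3357 -0.0043] toolx [ 0.0041 -0.0026 -1.    ] yawy -1.178 j6 0.549 shift [-13.58 -50.98 -17.56] tw -1.301
0.5733809154744555
```

carry_out(
  moves=[0,-4,0,0,0,0,-8,0,0,0,0,-12,0,0,0,0,-14,-3,-1,0,0,-14,-40,-17.5,-1.3,0,-14,-40,-17.5,-1.3,0,-14,-40,-17.5,-1.3,0,-14,-40,-17.5,-1.3,0,-14,-40,-17.5,-1.3,0,-14,-40,-17.5,-1.3,0,-14,-40,-17.5,-1.3,0,-14,-40,-17.5,-1.3],
)

```text
time: 22.6
tool_pos: [0.5917, 0.0322, 0.1332]
tool_rot: [0.455, 0.541, 0.455, -0.541]
contact_force: [0.2, -0.2, -0.4]
gripper_width: 0.573
```

carry_out(
  moves=[0,0,0,0,0,0,0,0,0,0],
)

```text
time: 22.77
tool_pos: [0.5918, 0.0322, 0.1329]
tool_rot: [0.455, 0.542, 0.454, -0.542]
contact_force: [-0.3, -0.2, -0.7]
gripper_width: 0.57
```

Run:
```python
from heels import *
place(.0,-.038,.13,1); print(pose()[0]["gripper_width"])
```

```text
heel x dir box y 1
t 22.77 tcp [0.5918 0.0322 0.1329] toolx [ 5.e-04 -4.e-04 -1.e+00] yawy -0.175 j6 0.104 shift [  0.28  -6.71 -16.14] tw -0.298
0.5699172339895563
```

carry_out(
  moves=[0,0,-6.7,-16.1,-0.3,0,0,-6.7,-16.1,-0.3,0,0,-6.7,-16.1,-0.3,0,0,-6.7,-16.1,-0.3,0,0,-6.7,-16.1,-0.3,0,3,-6.7,-16.1,-0.3,0,7,-6.7,-16.1,-0.3,0,10,-6.7,-16.1,-0.3,0,10,-6.7,-16.1,-0.3,0,10,-6.7,-16.1,-0.3,0,10,-6.7,-16.1,-0.3],
)

```text
time: 23.68
tool_pos: [0.5564, 0.1998, 0.0346]
tool_rot: [0.53, 0.47, 0.528, -0.468]
contact_force: [0.1, 0.1, 0.5]
gripper_width: 0.569
```

Run:
```python
from heels import *
place(.0,-.038,-.004,1); print(pose()[0]["gripper_width"]); grab("wrist","w15")
```

```text
heel x dir box y 1
t 23.68 tcp [0.5564 0.1998 0.0346] toolx [ 2.9e-03  4.0e-04 -1.0e+00] yawy 0.12 j6 0.099 shift [ 3.86 -0.23 -0.33] tw -0.003
0.5686908904241762
```

View pics/w15.png

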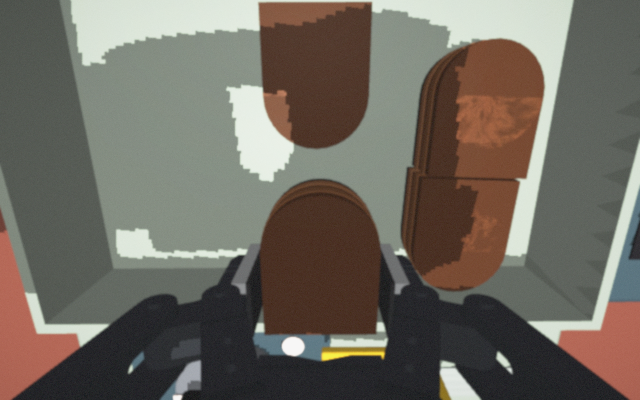

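carry_out(
  moves=[0,2,-0.4,-0.3,0,0,3.5,-0.4,-0.3,0,0,3.8,-0.4,-0.3,0,0,3.8,-0.4,-0.3,0,0,3.8,-0.4,-0.3,0,0.7,3.8,-0.4,-0.3,0,0.7,3.8,-0.4,-0.3,0,0.7,3.8,-0.4,-0.3,0,0.7,0,-0.4,-0.3,0,0.7,-4,-0.4,-0.3,0,0.7,-8,-0.4,-0.3,0,0.7,-11,-0.4,-0.3,0],
)

```text
time: 24.73
tool_pos: [0.5513, 0.2033, 0.1466]
tool_rot: [0.53, 0.47, 0.529, -0.467]
contact_force: [0.8, -0.3, 0.4]
gripper_width: 0.703
```

carry_out(
  moves=[0.9,-1,-6,22,0,0.9,-1,-6,22,0,0.9,-1,-6,22,0,0.9,-1,-6,22,0,0.9,-1,-6,22,0,0.9,-1,-6,22,0,0.9,-1,-6,22,0,0.9,-1,-6,22,0],
)

```text
time: 25.4
tool_pos: [0.5174, -0.0235, 0.1529]
tool_rot: [0.529, 0.47, 0.529, -0.469]
contact_force: [0.4, 0.2, -0.0]
gripper_width: 0.896
```

Run:
```python
from heels import *
im,c=grab("top","t16")
heels(im,c,roi=[(320,170),(484,178),(483,317),(314,308)])
pick(.4624,-.3555,-.176,.10)
```

```text
heel c 462.5 -353.5 yaw -0.172 size 62.2 54.0 asym 1.68 px [455. 272.]
heel c 487.6 -75.6 yaw 3.122 size 233.5 74.0 asym -24.27 px [331. 252.]
t 25.45 tcp [ 0.5175 -0.0225  0.1528] toolx [ 5.e-04  4.e-04 -1.e+00] yawy 0.121 j6 -0.309 shift [  5.26 -10.07  32.21] tw -1.274
```

View pics/t16.png

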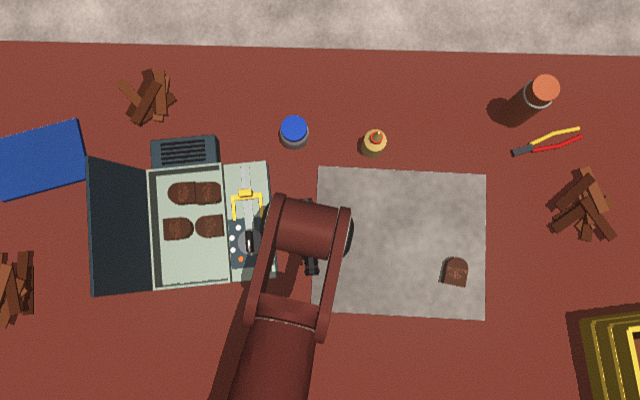

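carry_out(
  moves=[1,0,-10,32.2,-1.27,1,0,-10,32.2,-1.27,1,0,-10,32.2,-1.27,1,0,-10,32.2,-1.27,1,0,-10,32.2,-1.27,1,0,-10,32.2,-1.27,1,0,-10,32.2,-1.27,1,3,-10,32.2,-1.27,1,6,-10,32.2,-1.27,1,10,-10,32.2,-1.27,1,10,-10,32.2,-1.27,1,10,-10,32.2,-1.27],
)

```text
time: 26.45
tool_pos: [0.4552, -0.3513, 0.0471]
tool_rot: [0.702, 0.065, 0.707, -0.06]
contact_force: [0.2, -1.2, 0.3]
gripper_width: 1.001
```

carry_out(
  moves=[1,0,0,0,0,1,0,0,0,0],
)

```text
time: 26.62
tool_pos: [0.459, -0.3543, 0.0543]
tool_rot: [0.705, 0.063, 0.703, -0.064]
contact_force: [-0.2, 0.1, 0.2]
gripper_width: 1.002
```

Run:
```python
from heels import *
pick(.4624,-.3555,-.176,-.0105)
grab("wrist","w17")
```

```text
t 26.62 tcp [ 0.459  -0.3543  0.0543] toolx [ 0.0021 -0.0019 -1.    ] yawy 1.392 j6 -2.177 shift [ 6.48 -0.05 -0.26] tw -0.003
```

View pics/w17.png

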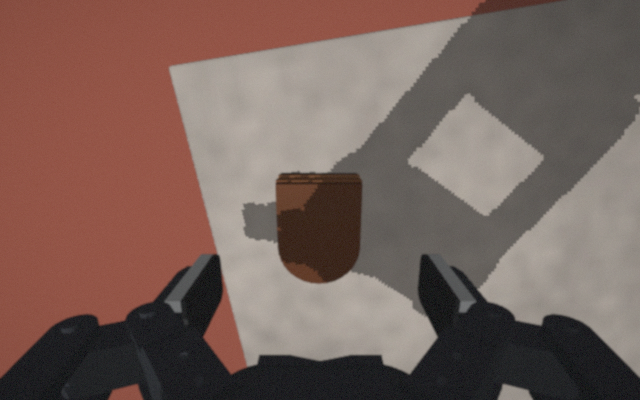

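carry_out(
  moves=[1,3,0,-0.1,0,1,6,0,-0.2,0,1,6.4,0,-0.2,0,1,6.4,0,-0.2,0,0,6.4,0,-0.2,0,0,6.4,0,-0.2,0,0,6.4,0,-0.2,0,0,6.4,0,-0.2,0,0,6.4,0,-0.2,0],
)

```text
time: 27.42
tool_pos: [0.457, -0.3556, -0.0087]
tool_rot: [0.706, 0.062, 0.703, -0.064]
contact_force: [1.0, -0.4, 6.9]
gripper_width: 0.573
```

Run:
```python
from heels import *
place(-.08,0,.13); print(pose()[0]["gripper_width"])
```

```text
heel x dir box y -1
t 27.42 tcp [ 0.457  -0.3556 -0.0087] toolx [ 0.0035 -0.0032 -1.    ] yawy 1.392 j6 -2.182 shift [-14.05  59.03  -9.49] tw 1.269
0.5730999186407707
```

carry_out(
  moves=[0,-4,0,0,0,0,-8,0,0,0,0,-12,0,0,0,0,-14,3,0,0,0,-14,50,-9,1.27,0,-14,50,-9,1.27,0,-14,50,-9,1.27,0,-14,50,-9,1.27,0,-14,50,-9,1.27,0,-14,50,-9,1.27,0,-14,50,-9,1.27,0,-14,50,-9,1.27],
)

```text
time: 28.42
tool_pos: [0.458, -0.0159, 0.1292]
tool_rot: [0.602, 0.371, 0.602, -0.371]
contact_force: [0.9, 0.2, -0.4]
gripper_width: 0.572
```

carry_out(
  moves=[0,0,0,0,0,0,0,0,0,0],
)

```text
time: 28.58
tool_pos: [0.4582, -0.0163, 0.129]
tool_rot: [0.604, 0.368, 0.604, -0.368]
contact_force: [0.2, -0.1, -1.7]
gripper_width: 0.571
```

Run:
```python
from heels import *
place(-.08,0,.13); print(pose()[0]["gripper_width"])
```

```text
heel x dir box y -1
t 28.58 tcp [ 0.4582 -0.0163  0.129 ] toolx [ 8.e-04 -5.e-04 -1.e+00] yawy 0.477 j6 -0.674 shift [ -0.11  12.78 -22.54] tw 0.354
0.5705095117777212
```

carry_out(
  moves=[0,0,12.8,-22.5,0.35,0,0,12.8,-22.5,0.35,0,0,12.8,-22.5,0.35,0,0,12.8,-22.5,0.35,0,0,12.8,-22.5,0.35,0,0,12.8,-22.5,0.35,0,0,12.8,-22.5,0.35,0,4,12.8,-22.5,0.35,0,8,12.8,-22.5,0.35,0,10,12.8,-22.5,0.35,0,10,12.8,-22.5,0.35,0,10,12.8,-22.5,0.35],
)

```text
time: 29.58
tool_pos: [0.4698, 0.2396, 0.0277]
tool_rot: [0.529, 0.468, 0.53, -0.47]
contact_force: [0.5, 0.7, -0.7]
gripper_width: 0.572
```

Run:
```python
from heels import *
place(-.08,0,-.0085); print(pose()[0]["gripper_width"]); grab("wrist","w18")
```

```text
heel x dir box y -1
t 29.58 tcp [0.4698 0.2396 0.0277] toolx [-0.0025 -0.0011 -1.    ] yawy 0.121 j6 0.21 shift [ 3.62 -0.1  -0.33] tw -0.002
0.5718397238807617
```

View pics/w18.png

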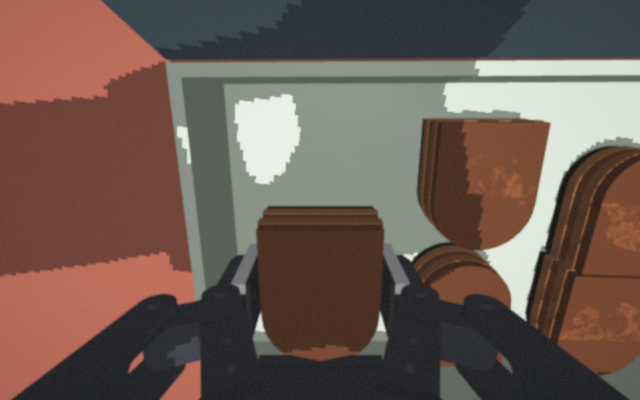

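carry_out(
  moves=[0,2,-0.1,-0.3,0,0,3.4,-0.1,-0.3,0,0,3.6,-0.1,-0.3,0,0,3.6,-0.1,-0.3,0,0,3.6,-0.1,-0.3,0,0.7,3.6,-0.1,-0.3,0,0.7,3.6,-0.1,-0.3,0,0.7,3.6,-0.1,-0.3,0,0.7,0,-0.1,-0.3,0,0.7,-4,-0.1,-0.3,0,0.7,-8,-0.1,-0.3,0,0.7,-12,-0.1,-0.3,0],
)

```text
time: 30.63
tool_pos: [0.4674, 0.2436, 0.1499]
tool_rot: [0.529, 0.468, 0.53, -0.469]
contact_force: [1.1, 0.3, -0.2]
gripper_width: 0.699
```

carry_out(
  moves=[0,-4,0,16,0,0,-8,0,20,0,0,-12,0,22,0,0,-12,0,22,0,0,-12,0,22,0,0,-12,0,22,0,0,-12,0,22,0,0,-12,0,22,0],
)

```text
time: 31.3
tool_pos: [0.496, 0.024, 0.2705]
tool_rot: [0.529, 0.47, 0.528, -0.469]
contact_force: [-0.5, 0.2, -0.5]
gripper_width: -0.001
```

Run:
```python
from heels import *
im,c=grab("top","t19"); grab("side","s19")
s,p,R=pose(); print(p,s["gripper_width"])
for n,pt in(("c",(0,85)),):
    pass
```

```text
[0.49463704 0.0260506  0.26749173] 0.00041070572915891454
```

View pics/t19.png

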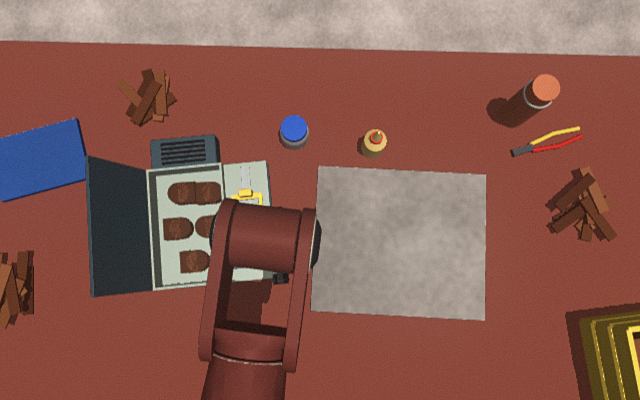

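View pics/s19.png

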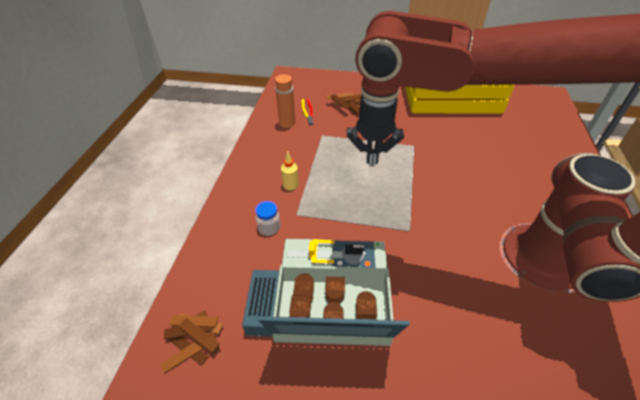

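Run:
```python
from h import *
im=cv2.imread("pics/s19.png"); c=imaging.camera_info("side")
s,p,R=pose(); print(p)
for dz in (-.008,0,.017,.03): print(dz, proj(c,[p+[0,0,dz]]).round(1))
cv2.imwrite("pics/s19z.png",cv2.resize(im[90:180,320:430],None,fx=6,fy=6,interpolation=cv2.INTER_CUBIC))
cv2.imwrite("pics/s19b.png",cv2.resize(im[220:360,230:430],None,fx=4,fy=4,interpolation=cv2.INTER_CUBIC))
```

```text
[0.49463704 0.0260506  0.26749173]
-0.008 [[370.2 173.2]]
0 [[370.4 170.7]]
0.017 [[371.  165.2]]
0.03 [[371.5 161. ]]
```

View pics/s19z.png

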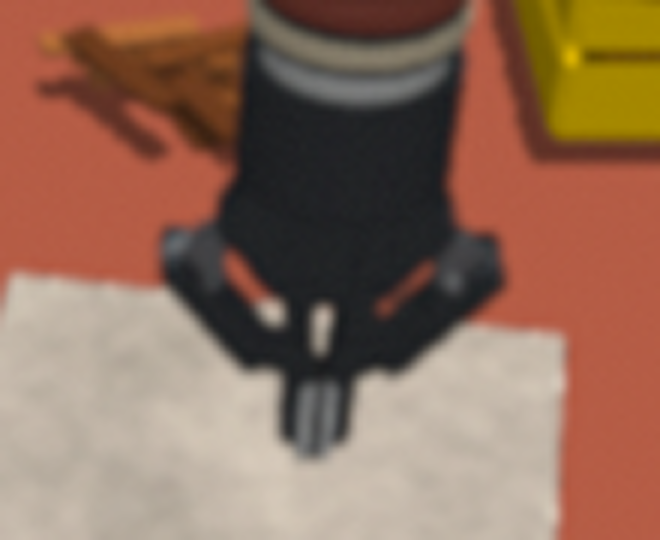

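View pics/s19b.png

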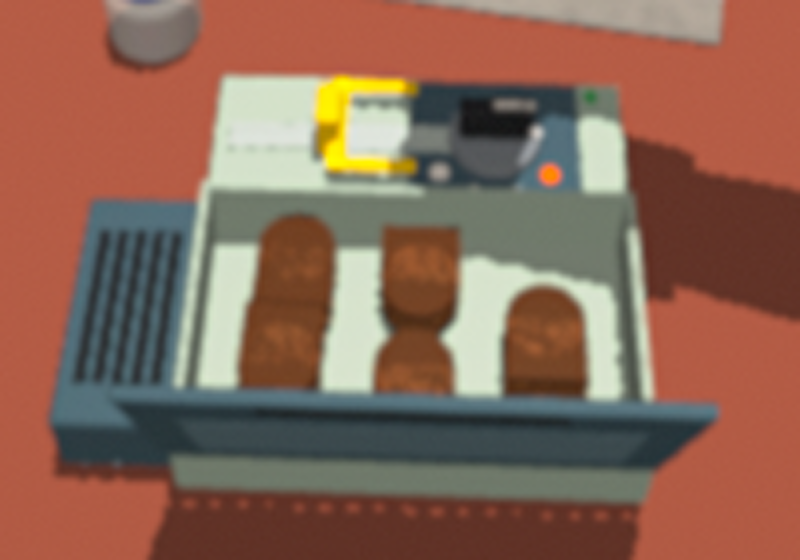

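Run:
```python
from h import *
c=imaging.camera_info("top")
for th in (1.8,1.85,1.9,1.95,2.0):
    out=[]
    for bx in(-.135,.135):
        for off in (0,.008):
            y=.085-.182*np.cos(th)+off*np.sin(th); z=.06+.182*np.sin(th)+off*np.cos(th)
            out.append(proj(c,[np.r_[box(bx,y),z]])[0].round(1).tolist())
    print(th,out)
go(np.r_[box(0,.26),.36]); 
for th in (1.9,): 
  for r in (.12,.14): print(r,"face", .085-r*np.cos(th)+.008*np.sin(th), .06+r*np.sin(th)+.008*np.cos(th))
```

```text
1.8 [[101.0, 296.6], [97.2, 297.0], [94.8, 153.8], [91.2, 154.4]]
1.85 [[96.7, 297.0], [93.1, 297.4], [90.8, 154.5], [87.2, 155.2]]
1.9 [[92.7, 297.4], [89.2, 297.8], [86.8, 155.3], [83.5, 155.9]]
1.95 [[88.8, 297.8], [85.5, 298.1], [83.1, 156.1], [80.0, 156.8]]
2.0 [[85.2, 298.1], [82.1, 298.4], [79.6, 156.9], [76.7, 157.6]]
t 31.4 tcp [0.4946 0.0261 0.2675] toolx [-2.1e-03  9.0e-04 -1.0e+00] yawy 0.122 j6 -0.22 shift [ -9.21   7.98 -47.24] tw None
0.12 face 0.13136514872511973 0.1709696939875817
0.14 face 0.1378309400623898 0.18989569574133
```

carry_out(
  moves=[0,-9,0,0,0,0,-9,0,0,0,0,-9,8,-44,0,0,-9,8,-44,0,0,-9,8,-44,0,0,-9,8,-44,0,0,-9,8,-44,0,0,-9,8,-44,0,0,-9,8,-44,0,0,-9,8,-44,0,0,-9,8,-44,0,0,-9,8,-44,0],
)

```text
time: 32.4
tool_pos: [0.5169, 0.445, 0.3555]
tool_rot: [0.53, 0.466, 0.531, -0.469]
contact_force: [1.0, -0.3, 1.2]
gripper_width: -0.0
```

carry_out(
  moves=[0,0,0,-7,0,0,0,0,-7,0,0,0,0,-7,0],
)

```text
time: 32.65
tool_pos: [0.5066, 0.5171, 0.3535]
tool_rot: [0.53, 0.464, 0.533, -0.468]
contact_force: [0.3, 0.1, -0.4]
gripper_width: 0.001
```

Run:
```python
from heels import *
go(np.r_[box(0,.22),.19],BY)
```

```text
t 32.65 tcp [0.5066 0.5171 0.3535] toolx [-0.0059 -0.0019 -1.    ] yawy 0.13 j6 0.562 shift [16.35  0.89  5.36] tw 0.007
```

carry_out(
  moves=[0,4,0.9,0,0,0,8,0.9,2,0,0,12,0.9,4,0,0,16.3,0.9,5.3,0,0,16.3,0.9,5.3,0,0,16.3,0.9,5.3,0,0,16.3,0.9,5.3,0],
)

```text
time: 33.23
tool_pos: [0.5257, 0.4603, 0.1955]
tool_rot: [0.53, 0.468, 0.53, -0.468]
contact_force: [1.5, 0.5, 0.6]
gripper_width: 0.0
```

Run:
```python
from heels import *
go(np.r_[box(0,.22),.19],BY); grab("side","s20"); print(pose()[0]["contact_force"])
```

```text
t 33.23 tcp [0.5257 0.4603 0.1955] toolx [-6.e-04  2.e-04 -1.e+00] yawy 0.123 j6 0.49 shift [ 0.55 -0.37 -0.5 ] tw -0.0
[0.68179587 0.12149177 0.81064849]
```

View pics/s20.png

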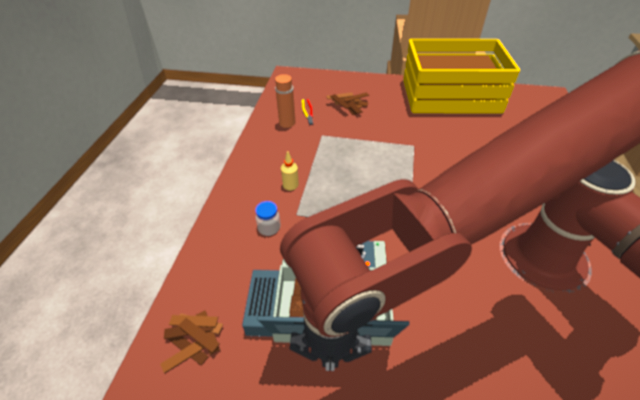

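carry_out(
  moves=[0,0.5,0,3,0,0,0.5,0,5,0,0,0.5,0,7,0,0,0.5,0,9,0,0,1,0,11,0,0,1,0,11,0],
)

```text
time: 33.78
tool_pos: [0.5421, 0.3499, 0.1899]
tool_rot: [0.53, 0.471, 0.528, -0.467]
contact_force: [0.9, -0.5, -0.1]
gripper_width: 0.0
```

Run:
```python
from heels import *
go(np.r_[box(0,.104),.184],BY); grab("side","s21"); print(pose()[0]["contact_force"])
```

```text
t 33.78 tcp [0.5421 0.3499 0.1899] toolx [ 0.0067  0.0028 -1.    ] yawy 0.12 j6 0.338 shift [ 0.59 -0.65 -0.06] tw -0.003
[-0.63253694  0.35392295  0.20878807]
```

View pics/s21.png

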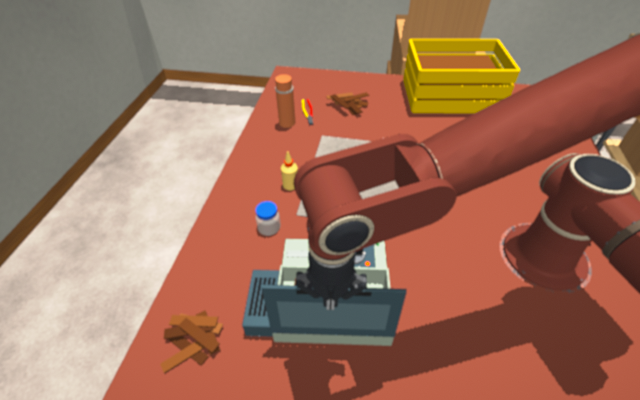

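carry_out(
  moves=[0,0.5,-0.5,2,0,0,0.9,-0.5,3.6,0,0,1.4,-0.5,5.4,0,0,2.1,-0.5,7.1,0,0,3.1,-0.5,8.7,0,0,4.1,-0.5,10.1,0,0,5.5,-0.5,11.4,0,0,6.9,-0.5,12.5,0,0,8.6,-0.5,13.4,0,0,10.2,-0.5,14.1,0,0,11.5,-0.5,14.5,0,0,12.5,-0.5,14.7,0],
)

```text
time: 34.83
tool_pos: [0.5519, 0.2027, 0.0577]
tool_rot: [0.529, 0.468, 0.53, -0.47]
contact_force: [-0.2, 1.7, 1.0]
gripper_width: 0.0
```

Run:
```python
from heels import *
go(np.r_[box(0,-.044),.052],BY); grab("side","s22"); print(pose()[0]["contact_force"])
```

```text
t 34.83 tcp [0.5519 0.2027 0.0577] toolx [-2.4e-03 -7.0e-04 -1.0e+00] yawy 0.121 j6 0.104 shift [0.57 0.19 0.01] tw -0.002
[-1.00250798 -0.87463232 -1.33153195]
```

View pics/s22.png

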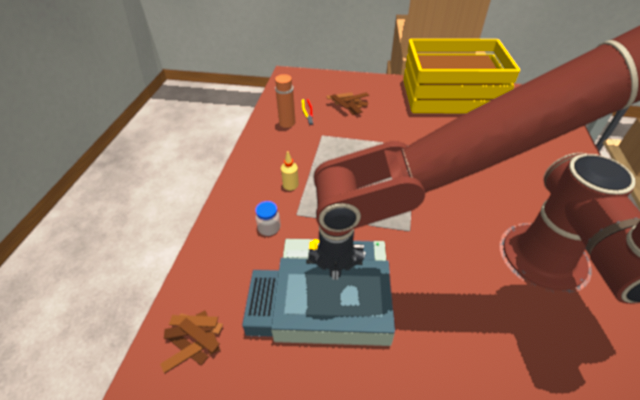

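Nearly shut. Press down to a contact force.

carry_out(
  moves=[0,0.5,0,0,0,0,0.8,0,0,0,0,0.8,0,0,0,0,0.8,0,0,0],
)

```text
time: 35.22
tool_pos: [0.5528, 0.204, 0.0524]
tool_rot: [0.53, 0.469, 0.53, -0.468]
contact_force: [-0.7, -0.5, 1.2]
gripper_width: -0.001
```

carry_out(
  moves=[0,0.3,0,0,0,0,0.3,0,0,0,0,0.3,0,0,0],
)

```text
time: 35.47
tool_pos: [0.5536, 0.2041, 0.0504]
tool_rot: [0.53, 0.469, 0.529, -0.468]
contact_force: [-0.3, -0.6, 3.9]
gripper_width: 0.0
```

carry_out(
  moves=[0,0.3,0,0,0,0,0.3,0,0,0,0,0.3,0,0,0],
)

```text
time: 35.72
tool_pos: [0.5538, 0.2041, 0.0502]
tool_rot: [0.53, 0.469, 0.529, -0.468]
contact_force: [-7.9, -2.1, 19.5]
gripper_width: 0.003
```

carry_out(
  moves=[0,-4,0,0,0,0,-8,0,0,0,0,-10,0,4,0,0,-10,0,8,0,0.5,-10,0,8.4,0,0.5,-10,0,8.4,0,0.5,-10,0,8.4,0,0.5,-10,0,8.4,0],
)

```text
time: 36.38
tool_pos: [0.5621, 0.1211, 0.145]
tool_rot: [0.529, 0.468, 0.53, -0.469]
contact_force: [0.0, 0.4, -0.3]
gripper_width: 0.498
```

Run:
```python
from heels import *
grab("top","t23");im,c=grab("side","s23"); im,c=grab("wrist","w23")
go(np.r_[box(-.05,-.135),.13],BY)
```

```text
t 36.53 tcp [0.5623 0.1213 0.1453] toolx [-0.0014  0.     -1.    ] yawy 0.124 j6 -0.04 shift [ 1.54 -4.84  0.9 ] tw 0.001
```

View pics/w23.png

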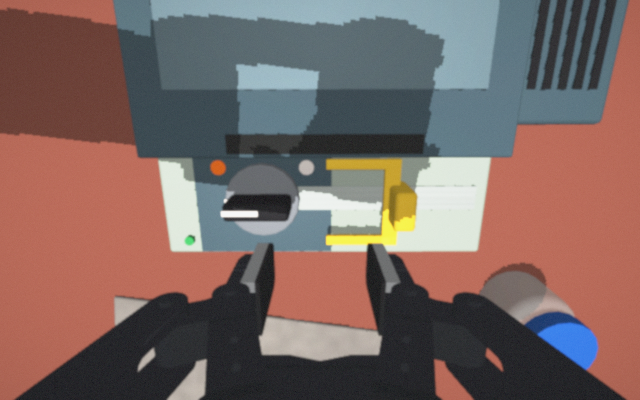

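View pics/s23.png

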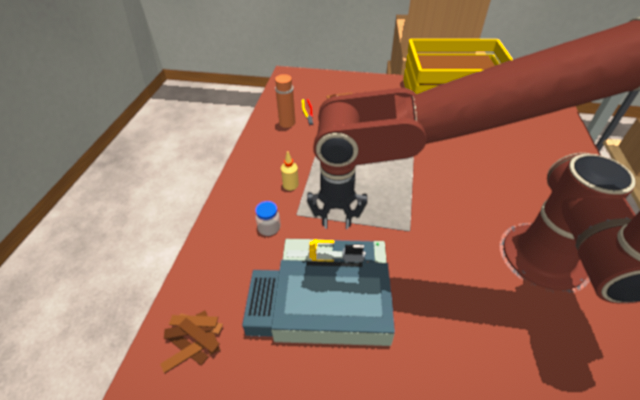

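carry_out(
  moves=[0.35,0,-4.8,0.8,-1.57,0.35,0,-4.8,0.8,-1.57,0.35,0,-4.8,0.8,-1.57,0.35,0,-4.8,0.8,-1.57,0.35,0,-4.8,0.8,-1.57,0.35,0,-4.8,0.8,-1.57,0.35,0,-4.8,0.8,-1.57,0.35,0,-4.8,0.8,-1.57,0.35,0,-4.8,0.8,-1.57,0.35,0,-4.8,0.8,-1.57,0.35,0,-4.8,0.8,-1.57,0.35,0,-4.8,0.8,-1.57],
)

```text
time: 37.53
tool_pos: [0.516, 0.1073, 0.1458]
tool_rot: [0.707, -0.021, 0.707, 0.021]
contact_force: [0.0, -0.8, 0.0]
gripper_width: 0.348
```

carry_out(
  moves=[0.35,0,0,0,-0.2,0.35,0,0,0,-0.2,0.35,3,0,0,-0.2,0.35,3,0,0,-0.2,0.35,3,0,0,-0.2],
)

```text
time: 37.95
tool_pos: [0.5143, 0.107, 0.1141]
tool_rot: [0.7, -0.089, 0.703, 0.089]
contact_force: [-0.7, 0.5, 0.2]
gripper_width: 0.348
```

Run:
```python
from heels import *
im,c=grab("wrist","w24")
go(np.r_[box(-.05,-.135),.04],BY+np.pi/2)
g=np.r_[box(-.05,-.135),.08]; print(proj(c,[g, np.r_[box(-.074,-.135),.08],np.r_[box(-.026,-.135),.08]]))
```

```text
t 38.0 tcp [0.5155 0.1069 0.1156] toolx [-2.1e-03 -1.0e-04 -1.0e+00] yawy 1.823 j6 -1.759 shift [ 7.56 -0.05 -0.01] tw 0.129
[[318.88624708 219.4515115 ]
 [323.99480166 182.08890493]
 [314.0947111  254.49552849]]
```

View pics/w24.png

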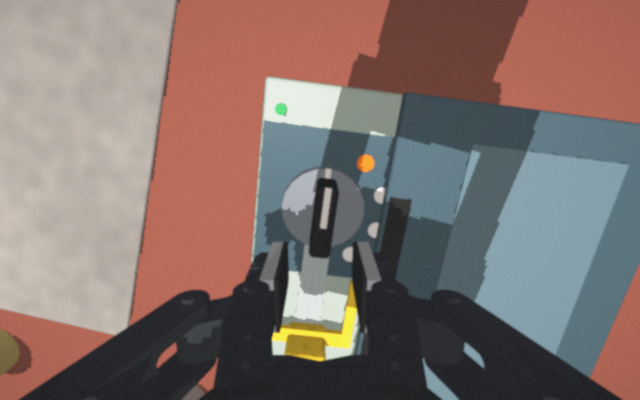

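carry_out(
  moves=[0.35,0,0.1,0,0.13,0.35,0,0.1,0,0.13,0.35,3,0.1,0,0.13,0.35,5.5,0.1,0,0.13,0.35,7,0.1,0,0.13,0.35,7.3,0.1,0,0.13,0.35,7.3,0.1,0,0.13],
)

```text
time: 38.58
tool_pos: [0.5155, 0.1075, 0.0427]
tool_rot: [0.705, -0.043, 0.706, 0.043]
contact_force: [0.6, 0.1, -0.4]
gripper_width: 0.349
```

Run:
```python
from heels import *
im,c=grab("wrist","w25"); print(pose()[0]["contact_force"])
go(np.r_[box(-.05,-.135),.04],BY+np.pi/2)
```

```text
[ 0.45291522 -0.74319827  0.76193739]
t 38.63 tcp [0.5166 0.1075 0.0441] toolx [ 0.001  0.    -1.   ] yawy 1.693 j6 -1.629 shift [ 0.41 -0.1  -0.14] tw -0.001
```

View pics/w25.png

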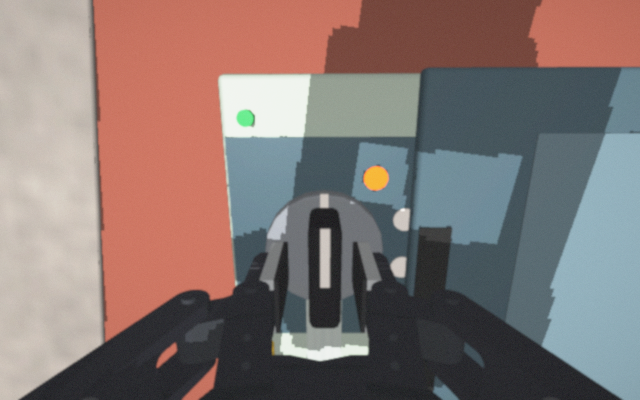

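carry_out(
  moves=[0,0.2,0.1,0,0,0,0.2,0.1,0,0,0,0.2,0.1,0,0,0,0.2,0.1,0,0,0,0.2,0.1,0,0],
)

```text
time: 39.05
tool_pos: [0.5175, 0.1095, 0.0433]
tool_rot: [0.707, -0.042, 0.704, 0.044]
contact_force: [-0.1, 5.2, 6.0]
gripper_width: 0.144
```

carry_out(
  moves=[0,0,0,0,0.1,0,0,0,0,0.2,0,0,0,0,0.3,0,0,0,0,0.4,0,0,0,0,0.5,0,0,0,0,0.6,0,0,0,0,0.64,0,0,0,0,0.64,0,0,0,0,0.64],
)

```text
time: 39.8
tool_pos: [0.5173, 0.1089, 0.0433]
tool_rot: [0.684, 0.182, 0.682, -0.181]
contact_force: [-0.6, 2.8, 7.4]
gripper_width: 0.147
```

Run:
```python
from heels import *
im,c=grab("wrist","w26"); s=pose()[0];print(s["contact_force"],s["ft_torque"],s["gripper_width"])
go(np.r_[box(-.05,-.135),.04],BY+np.pi/2-.628)
```

```text
[-1.12538034  4.12058677  6.99545756] [0.4292193  0.26360403 0.0041909 ] 0.14756513127848903
t 39.85 tcp [0.5173 0.1089 0.0433] toolx [ 3.1e-03  7.0e-04 -1.0e+00] yawy 1.052 j6 -0.986 shift [ 0.33 -0.32 -0.05] tw -0.013
```

View pics/w26.png

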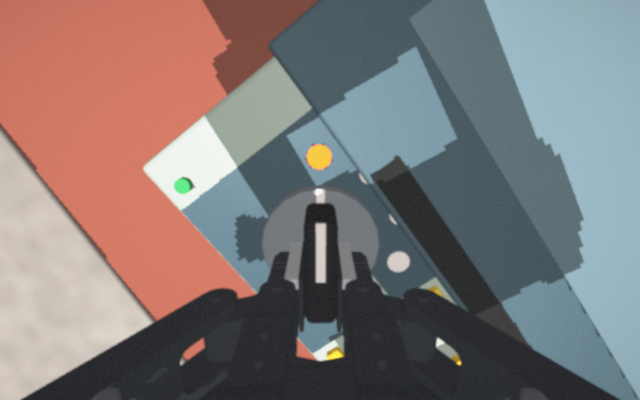

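carry_out(
  moves=[0.35,0,0,0,0,0.35,0,0,0,0,0.35,0,0,0,0,0.35,-3,0,0,0,0.35,-7,0,0,0,0.35,-10,0,0,0,0.35,-10,0,0,-0.64,0.35,-10,0,0,-0.64,0,-10,0,0,-0.64,0,-10,0,0,-0.64,0,-10,0,0,-0.64,0,-10,0,0,-0.64],
)

```text
time: 40.85
tool_pos: [0.5155, 0.1081, 0.1407]
tool_rot: [0.705, -0.044, 0.706, 0.043]
contact_force: [1.0, 0.4, -0.4]
gripper_width: -0.0
```

Run:
```python
from heels import *
im,c=grab("wrist","w27")
go(np.r_[box(.105,-.135),.12],BY+np.pi/2)
```

```text
t 40.9 tcp [0.5156 0.1081 0.1407] toolx [-7.e-04 -5.e-04 -1.e+00] yawy 1.691 j6 -1.625 shift [ 2.06 -0.13 15.46] tw -0.003
```

View pics/w27.png

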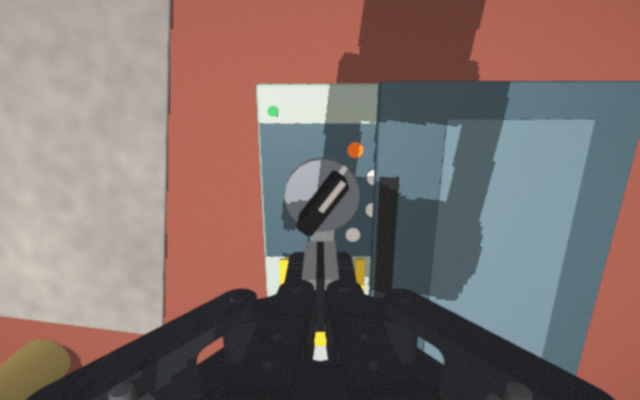

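carry_out(
  moves=[0,0,-0.1,15.4,0,0,0,-0.1,15.4,0,0,0,-0.1,15.4,0,0,0,-0.1,15.4,0,0,0,-0.1,15.4,0,0,4,-0.1,15.4,0,0,7,-0.1,15.4,0,0,9.3,-0.1,15.4,0,0,9.3,-0.1,15.4,0,0,9.3,-0.1,15.4,0],
)

```text
time: 41.73
tool_pos: [0.6669, 0.1258, 0.0462]
tool_rot: [0.704, -0.042, 0.707, 0.042]
contact_force: [1.0, 0.1, 0.1]
gripper_width: -0.002
```

Run:
```python
from heels import *
im,c=grab("wrist","w28"); print(pose()[0]["contact_force"])
go(np.r_[box(.024,-.135),.048],BY+np.pi/2)
```

```text
[ 0.39261353 -0.11167861  0.0255376 ]
t 41.78 tcp [0.6688 0.126  0.0488] toolx [ 1.e-04 -1.e-04 -1.e+00] yawy 1.691 j6 -1.614 shift [ 0.08 -0.09 -8.07] tw -0.003
```

View pics/w28.png

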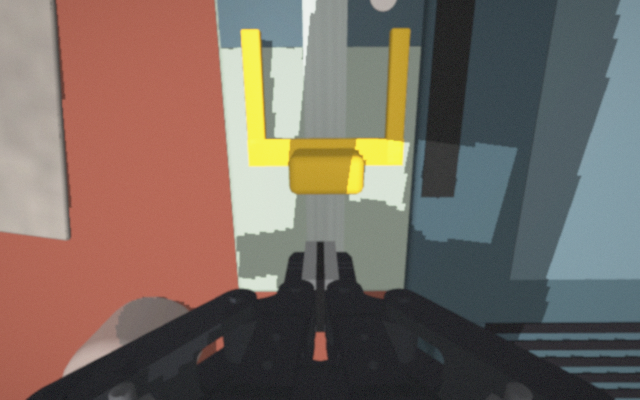

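carry_out(
  moves=[0,0,0,-2,0,0,0,0,-3,0,0,0,0,-4,0,0,0,0,-5,0,0,0,0,-6,0,0,0,0,-7,0,0,0,0,-7.6,0,0,0,0,-8,0,0,0,0,-8,0,0,0,0,-8,0],
)

```text
time: 42.62
tool_pos: [0.59, 0.1164, 0.049]
tool_rot: [0.706, -0.043, 0.705, 0.043]
contact_force: [2.5, -0.1, 1.4]
gripper_width: 0.002
```

Run:
```python
from heels import *
im,c=grab("side","s29"); print(pose()[0]["contact_force"])
cv2.imwrite("pics/s29z.png",cv2.resize(im[220:300,260:410],None,fx=5,fy=5))
go(np.r_[box(.024,-.135),.048],BY+np.pi/2)
```

```text
[ 3.50891887 -0.46176937  2.77636016]
t 42.67 tcp [0.59   0.1165 0.0487] toolx [ 1.2e-03  1.0e-04 -1.0e+00] yawy 1.692 j6 -1.621 shift [ 0.07 -0.08 -0.14] tw -0.002
```

View pics/s29z.png

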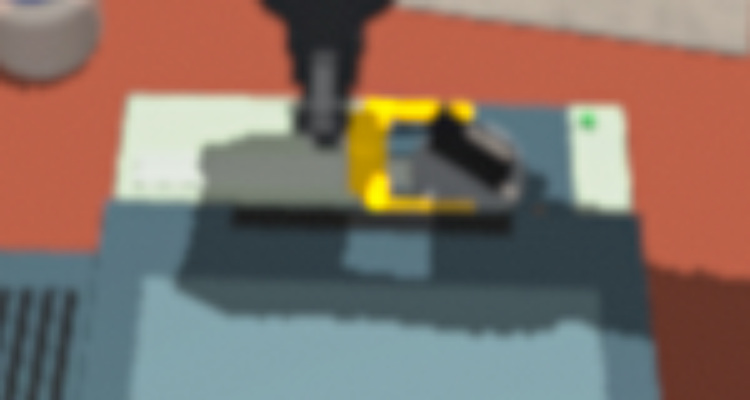

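carry_out(
  moves=[0,0,0,-0.3,0,0,0,0,-0.3,0,0,0,0,-0.3,0],
)

```text
time: 42.92
tool_pos: [0.59, 0.1164, 0.0488]
tool_rot: [0.709, -0.042, 0.703, 0.043]
contact_force: [12.0, 1.8, -3.1]
gripper_width: -0.001
```

carry_out(
  moves=[0,0,0,-0.3,0,0,0,0,-0.3,0,0,0,0,-0.3,0],
)

```text
time: 43.17
tool_pos: [0.5899, 0.1164, 0.0491]
tool_rot: [0.712, -0.042, 0.7, 0.043]
contact_force: [22.4, 3.2, -10.3]
gripper_width: -0.003
```

At the stop (22 N, position no longer changing). Back off and check.

carry_out(
  moves=[0,0,0,3,0,0,0,0,5,0,0,-4,0,5,0,0,-8,0,5,0,0,-12,0,5,0,0,-16,0,5,0,0,-20,0,5,0,0,-20,0,5,0,0,-20,0,5,0],
)

```text
time: 43.92
tool_pos: [0.6341, 0.1219, 0.2511]
tool_rot: [0.707, -0.043, 0.705, 0.043]
contact_force: [0.0, -0.4, -0.9]
gripper_width: -0.0
```

carry_out(
  moves=[0,-4,0,10,0,0,-4,-20,10,0,0,-4,-26,8,0,0,-4,-26,8,0,0,-4,-26,8,0,0,-4,-26,8,0,0,-4,-26,8,0,0,-4,-26,8,0,0,-4,-26,8,0,0,-4,-26,8,0],
)

```text
time: 44.75
tool_pos: [0.7429, -0.127, 0.2845]
tool_rot: [0.704, -0.041, 0.708, 0.043]
contact_force: [-1.0, 0.7, -0.8]
gripper_width: -0.001
```

Run:
```python
from heels import *
im,c=grab("top","t30"); s=pose()[0]; print(s["tool_pos"],s["contact_force"])
cv2.imwrite("pics/t30z.png",cv2.resize(im[120:310,60:310],None,fx=3,fy=3,interpolation=cv2.INTER_CUBIC))
im2,_=grab("side","s30")
hs=cv2.cvtColor(im,cv2.COLOR_BGR2HSV); m=cv2.inRange(hs,(20,120,140),(35,255,255)); m[:,:225]=0;m[:,280:]=0
v,u=np.nonzero(m); print("yellow rows",v.min() if len(v) else None,v.max() if len(v) else None)
for L in (0,.05,.055): print(L, proj(c,[np.r_[box(-.005-L,-.135+.0325),.057],np.r_[box(.06-L,-.135),.08],np.r_[box(.068-L,-.135),.08]]).round(1).tolist())
ang=.628; print(proj(c,[np.r_[box(-.0856,-.1091),.04],np.r_[box(-.05,-.135),.08],np.r_[box(-.05-.024*np.cos(ang),-.135+.024*np.sin(ang)),.08]]))
for xy in ((0,-.097),): print(proj(c,[np.r_[box(-.135,-.097),.068],np.r_[box(.135,-.097),.068]]))
```

```text
[ 0.74302334 -0.12580549  0.28523319] [ 0.04612745 -0.74429089  0.1615949 ]
yellow rows 213 244
0 [[234.7, 223.2], [245.5, 191.6], [245.2, 188.0]]
0.05 [[236.5, 245.6], [247.3, 214.0], [247.0, 210.4]]
0.055 [[236.6, 247.8], [247.5, 216.3], [247.2, 212.7]]
[[241.60748874 259.21086095]
 [249.55442769 241.29946907]
 [243.81254959 250.85031097]]
[[236.04557705 282.21538772]
 [226.64713659 161.21928312]]
```

View pics/t30z.png

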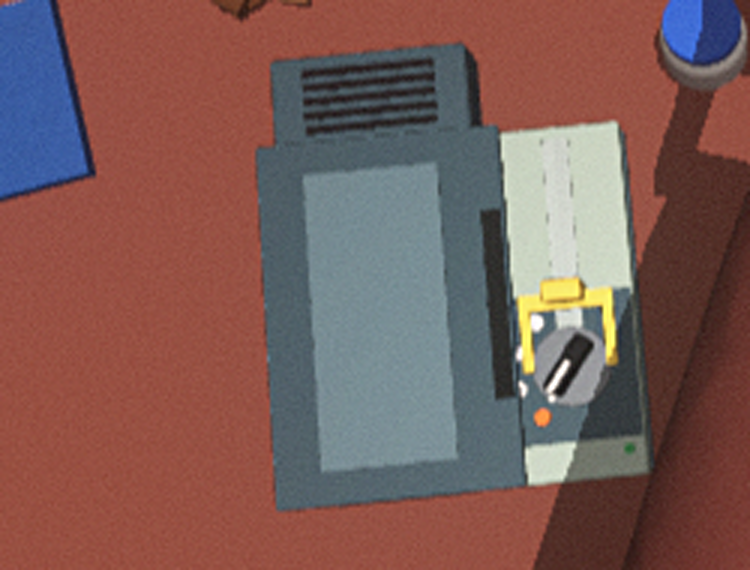

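View pics/s30.png

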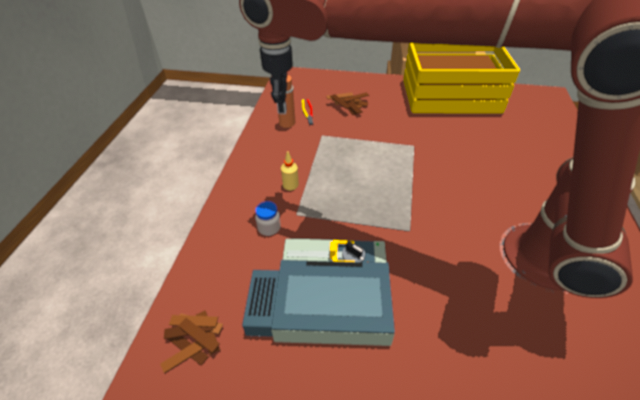

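Run:
```python
from heels import *
im=cv2.imread("pics/t30.png"); c=imaging.camera_info("top")
g=cv2.cvtColor(im,cv2.COLOR_BGR2GRAY); m=(g<45).astype(np.uint8); m[:226]=0;m[256:]=0;m[:,:238]=0;m[:,262:]=0
w=((g>150)&(cv2.cvtColor(im,cv2.COLOR_BGR2HSV)[:,:,1]<70)).astype(np.uint8); w[:236]=0;w[256:]=0;w[:,:238]=0;w[:,256:]=0
v,u=np.nonzero(m|w); P=ray(c,np.c_[u,v],.08)[:,:2]
e,V=np.linalg.eigh(np.cov(P.T)); d=V[:,1]; print(len(u),np.sqrt(e),P.mean(0), "dial angle", ((np.pi+BY-np.arctan2(d[1],d[0]))%np.pi), box(-.05,-.135))
```

```text
208 [0.01046791 0.01247126] [0.50905378 0.10885056] dial angle 3.1406935451549787 [0.51534091 0.10638542]
```

Run:
```python
from heels import *
im=cv2.imread("pics/t30.png")
cv2.imwrite("pics/d.png",cv2.resize(im[222:270,225:275],None,fx=12,fy=12,interpolation=cv2.INTER_CUBIC))
```

```text
(no output)
```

View pics/d.png

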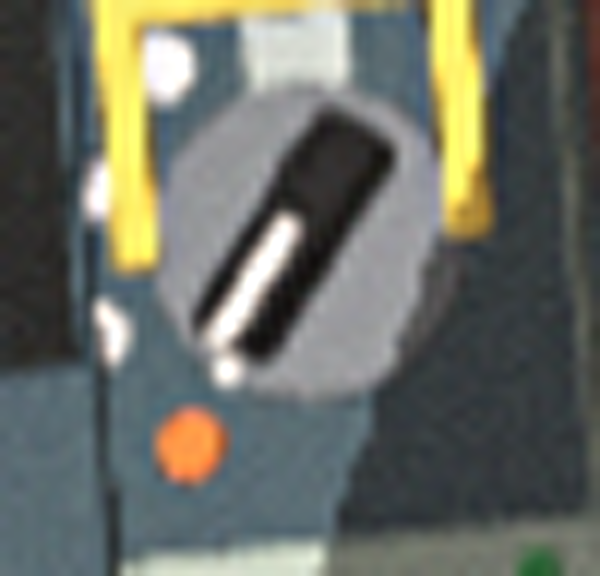

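Run:
```python
from plant import workorder,status
s=status.state();print(s["time"],abs(s["joint_vel"]).max(),s["contact_force"])
print(workorder.job_done())
```

```text
44.85 0.015482373461454785 [-0.07156973  1.0928824   0.54602864]
the job is handed in; nothing more can be done
None
```

All the steps are done and the job is handed in at about 45 s; no verdict was reported.

**What I did:** I put all five heel blocks flat on the box floor and pushed the lid shut. I then turned the dial one detent clockwise to the orange mark and slid the lock fork to its stop.

**Last checks:**
- **Blocks:** before the lid closed, the pictures showed them lying in a single layer. Two of them touch each other.
- **Lid:** it shut against its stop at about 19 N, and the last pictures show it lying flat.
- **Dial:** its white line points at the orange mark to within about 2°, or 1.5 mm.
- **Lock:** the fork stopped moving under about 22 N, and its grip post appears where a fully home lock should be.
- **Bystanders:** the glue bottle and jar look to be where they started.
- **Robot:** it ended clear of everything.

**What went wrong or disagreed:**
- **First grasp:** it closed above the block. With the gripper shut, the fingertips turned out to be about 16 mm behind the reported TCP, not 8 mm ahead of it as stated. I found this by touch and confirmed it in the side view, then worked with the measured value.
- **Dial measurement:** my automatic colour check of the dial angle failed because of shadows. The dial reading above comes from pixel positions I read off an enlarged view.

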